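Level the pouring table by feel, then stand the dish on it

ROBOT

A 6-joint arm with a two-finger parallel gripper is mounted at the origin on the work surface. World frame = base frame: x ahead of the robot, y to its left, z up, the work surface at z = 0. Lengths are in m, angles in rad, forces in N, time in s.
With the tool pointing down it reaches from about 0.225 to 0.875 m from the base axis. Payload 3.4 kg.
Tool frame: the origin (TCP) lies between the finger pads; the fingertips stand 11 mm ahead of it and the grasp point (between the pads) lies 8 mm behind it (tips_ahead is the distance from the TCP to the fingertips, in m); z points along the fingers, x is the direction in which the jaws open and shut, and the axes are right-handed (so a half turn about z gives the same grasp; the last joint's range is limited). The gripper opens to 85 mm and grips with 20 to 120 N. Pads are 22 mm wide; open, the fingers measure 114 mm over their backs; the gripper's body (76 mm by 85 mm) begins 54 mm behind the grasp point. The pads swing forward as they close: fully open they stand 13 mm farther back than shut.
Start: joints at [-1.431, 0.276, 1.505, -0, 1.361, -0.121], TCP at [0.148, -0.556, 0.242] pointing down, gripper open.
Joint ranges: [-2.89, 2.89], [-0.75, 2.08], [0.22, 2.7], [-1.18, 4.32], [0.11, 2.71], [-2.7, 2.7]. Speed limits (rad/s): [2.57, 2.57, 3.14, 3.14, 3.14, 3.14].

INTERFACE

Orientations are given as a unit quaternion [w, x, y, z].
In Python, from rig import get_state, get_image, sign_off, masks_of, tips_ahead gives the robot as it stands.
- The arm moves only by the tool play_rows, never from a script. Its argument "series" is a list of rows, each an object of numbers: "fingers": the closure, from -1 (fully open) to 1 (shut); "dx", "dy", "dz": the shift along the world's x, y, z in mm; "turn": the turn about the world's z in rad. A call has 1 to 20 rows; each row shifts and turns the pose as measured when the row begins; what a row does not reach is not made up. A row lasts 1/12 s, in which the tool goes at most 41.7 mm and 7.16 degrees, less where a joint would pass 70% of its speed; a pose out of reach is approached as far as the arm can. A call with a gripper value outside its range is refused whole. The fingers move at their own pace and stop on an object; "squeeze" is the grip in N (left out, the last holds). Time passes only in rows, so rows that do not move let the fingers close. It gives the time, the measured TCP pose, the force and the opening at its end, in the units of the state.
- get_state(): the state, without advancing time (a new reading comes with each control period).
- get_image(name): name is "scene" or "top" or "wrist"; returns a dict with "pixels" (384x512x3 uint8, red, green, blue), "vfov" (degrees; the focal length in pixels is half the picture's height over the tangent of half this angle, whatever the lens; pixels are square), "cx", "cy" (the principal point, pixels), "rvec" (rotation vector, rad) and "tvec" (3), from world to camera coordinates, as OpenCV has them; the wrist camera has in their place "hand_eye" (4x4, takes a point from camera to tool coordinates, whose origin is the TCP and whose axes are the tool frame's). Camera axes: x right, y down, z forward; pixel columns grow to the right and rows downward; lengths in m; the calibration is good to about 2 mm. A picture is of the moment at which its call begins: read the wrist's pose just before it. There is no depth.
- sign_off(): hands the job in, once; it reports no verdict.
Trained networks look in a picture, given as the dict that the camera call returned (one of the last four; its "shot" number tells which), for a name from the list of things; names that differ only in an ending like _2 or _b are one class to them, and where a whole thing is asked for, a point or a joint stands for the part that bears it (a point fixed in the world has none). Each returns a list of dicts, best first, with "p" (0 to 1); they miss things now and then, are a little off and sometimes report something else, mostly with a low value. They report only what shows in the picture. A call takes as long as a camera call. They do not tell look-alikes from the thing itself.
- masks_of(picture, label): "region" (384x512 bool, what is visible of it) and "xy" ([column, row] in pixels, amid what is visible of it).
The state is a dict: "clock": time; "qpos": joint angles; "qd": joint speeds; "effort": joint torques, N m; "position": TCP position; "ee_rot": TCP orientation; "contact_force": force on the tool from outside, world axes, zero at the start; "moment": the same for the moment, N m; "width": finger opening in m.
Only numpy, scipy, OpenCV 4.12 (cv2) and the standard library are available. Lean on these libraries where they do the work, as an engineer would, in place of code of your own. Each camera call takes 0.05 s, during which the arm holds its last target. There are 200 camera calls.

TASK

The levelling table is out of level. Feel its plate with light touches of the closed fingertips, starting by the fixed corner and going on beside the screws, to find where it stands high or low, and turn the two screw knobs until the plate is level. Only when it is level, gently stand the small open Petri dish in the middle of the plate; leave the other things on the bench alone.

Things in the scene. Friction and masses are not known exactly. Their poses are not given: they have to be found in the camera images.
- levelling_table: levelling table: 190 mm square grey base fixed to the bench, on it a flat aluminium plate 160 x 160 x 10 mm, out of level by up to 5 mm across its diagonal. Origin: under the base's centre, on the bench. x runs from the fixed corner towards screw A, y from the fixed corner towards screw B, z up. This pose is the base's and does not show the plate's tilt. Plate level = upper face 40 mm above the bench everywhere
- fixed_corner (a point): where the plate stands on its fixed ball foot, marked by a low flat cap nut (18 mm wide, 6 mm tall), at x -60, y -60 mm on the table, 40 mm above the bench. The plate's height here does not change; it tilts about this point and is stiff: light touches do not move it
- screw_a (a point): centre of screw A's knob: black fluted round knob, 29 mm wide, 24 mm tall (50 to 74 mm above the bench), on the table at x 60, y -60 mm. It turns on the spot. Clockwise seen from above raises the plate here, anticlockwise lowers it, 8 mm a turn; the line from the fixed corner to screw B stays as it is. It starts within 1.8 rad of level; stiff turning, about 0.1 N m, stays where left
- screw_b (a point): centre of screw B's knob, same size and same sense as A's, at x -60, y 60 mm on the table: clockwise raises the plate here, 8 mm a turn, and leaves the line from the fixed corner to screw A as it is. It starts within 1.9 rad of level
- plate_middle (a point): middle of the table (x 0, y 0), 40 mm above the bench: where the dish has to stand, inside a circle 74 mm wide engraved on the plate. It is fixed to the base, so it does not show the plate's tilt
- dish_mid (a point): centre of the small round Petri dish (half-way up), open, with dark red set agar in it: 60 mm wide, 15 mm tall, stands on the bench, about 30 g. z is its own upright axis
- stack_mid (a point): bystander, leave alone: centre of a stack of five large Petri dishes, 90 mm wide, 75 mm tall, loose on the bench
- dropper_mid (a point): bystander, leave alone: centre of an amber dropper bottle with a black rubber bulb, 40 mm wide, 100 mm tall
- rack_mid (a point): bystander, leave alone: centre of a white tube rack with capped tubes, 70 x 150 mm, 92 mm tall; its y axis runs along its length
There are look-alikes about, which are no part of the job. What is meant by the part that bears dish_mid is not purple or yellow, and is the smaller of those in its own colour.

How it is judged:
By the outcome, as a careful person would: the job done as asked, in the order asked, and still so for the second after the job is handed in, with the robot touching nothing.
It also fails if it takes over 67 s, if anything falls off the work surface, if the arm or the gripper's body presses on something with over 40 N, if the wrist force passes 120 N, or if a joint passes its speed limit or range.

## Working session

There is one attempt and no reset: what is moved stays moved. The work goes in short steps, Python scripts to look and compute and a tool call to move; the robot and the scene stay as the last step left them, time stands still between calls to the robot, and variables do not carry over. Pictures are saved under pics/ and viewed, about 8 in all and at most 12, crops included, and the job is handed in when it is done.

Besides the shell and the picture viewer there is one more tool, called after "Emit:" as name(argument=value, ...), one argument or row to a line, values as JSON. play_rows: Moves the arm, as the interface text tells. Its arguments: {"type":"object","properties":{"series":{"type":"array"},"squeeze":{"type":"number"}},"required":["series"]}

```bash
mkdir -p pics; ls
cat > h.py <<'E'
import numpy as np,cv2
from rig import *
def save(im,n,crop=None,s=1):
    p=im["pixels"][:,:,::-1]
    if crop: p=p[crop[1]:crop[3],crop[0]:crop[2]]
    cv2.imwrite("pics/"+n,cv2.resize(p,None,fx=s,fy=s,interpolation=cv2.INTER_CUBIC))
def cam(im):
    f=im["pixels"].shape[0]/2/np.tan(np.radians(im["vfov"])/2)
    K=np.array([[f,0,im["cx"]],[0,f,im["cy"]],[0,0,1.]])
    if "rvec" in im: R=cv2.Rodrigues(np.array(im["rvec"],float))[0];t=np.array(im["tvec"],float)
    return K,R,t
def ray(im,px,z):
    K,R,t=cam(im); d=R.T@np.linalg.inv(K)@np.array([px[0],px[1],1.]); c=-R.T@t
    return c+d*(z-c[2])/d[2]
def proj(im,P):
    K,R,t=cam(im); q=K@(R@np.array(P,float)+t); return q[:2]/q[2]
E
python3 - <<'E'
from h import *
s=get_state();print({k:np.round(v,3) for k,v in s.items()},tips_ahead)
a=get_image("scene");b=get_image("top")
print({k:v for k,v in b.items() if k!="pixels"})
cv2.imwrite("pics/1.png",cv2.resize(b["pixels"][:,:,::-1],(800,600)))
cv2.imwrite("pics/2.png",cv2.resize(a["pixels"][:,:,::-1],(800,600)))
for n,z in [("levelling_table",.03),("fixed_corner",.043),("screw_a",.062),("dish_mid",.0075),("stack_mid",.04),("dropper_mid",.05),("rack_mid",.05)]:
  for im,nm in((b,"top"),(a,"scene")):
    for m in masks_of(im,n): print(n,nm,round(m["p"],2),np.round(m["xy"]),m["region"].sum(),np.round(ray(im,m["xy"],z),3))
E
```

```text
pics
{'clock': np.float64(0.0), 'qpos': array([-1.431,  0.277,  1.506, -0.   ,  1.361, -0.121]), 'qd': array([-0.   ,  0.   , -0.001, -0.   ,  0.001,  0.   ]), 'effort': array([-1.0000e-03, -4.1677e+01, -2.4581e+01, -0.0000e+00,  1.1000e-02,
       -0.0000e+00]), 'position': array([ 0.148, -0.555,  0.241]), 'ee_rot': array([-0.001,  0.793, -0.609, -0.001]), 'contact_force': array([ 0.714, -0.67 , -0.404]), 'moment': array([0.072, 0.06 , 0.056]), 'width': np.float64(0.086)} 0.011
{'vfov': 51.68454525919532, 'cx': 258.01217108308674, 'cy': 195.02099385601983, 'rvec': array([ 2.09797171, -2.10880768,  0.24380713]), 'tvec': array([-0.04251351,  0.54750418,  0.93090499]), 'shot': 2}
levelling_table top 0.9 [239. 189.] 5060 [0.57  0.004 0.03 ]
levelling_table scene 0.56 [266. 213.] 4978 [ 0.597 -0.007  0.03 ]
fixed_corner top 0.56 [239. 190.] 4989 [0.565 0.003 0.043]
fixed_corner scene 0.86 [268. 211.] 4945 [ 0.601 -0.006  0.043]
fixed_corner scene 0.52 [388. 191.] 420 [0.656 0.3   0.043]
screw_a top 0.62 [242. 188.] 4963 [ 0.566 -0.004  0.062]
screw_a scene 0.86 [268. 213.] 4945 [ 0.617 -
[... 365 characters left out ...]
mid scene 0.77 [ 97. 219.] 1035 [ 0.443 -0.402  0.007]
dish_mid scene 0.61 [123. 258.] 528 [ 0.575 -0.36   0.007]
dish_mid scene 0.24 [264. 213.] 5068 [ 0.58  -0.006  0.007]
stack_mid top 0.79 [105. 218.] 1328 [0.494 0.342 0.04 ]
stack_mid top 0.19 [366. 148.] 1986 [ 0.679 -0.331  0.04 ]
stack_mid scene 0.92 [363. 148.] 1239 [0.5   0.323 0.04 ]
dropper_mid top 0.86 [120. 158.] 306 [0.651 0.312 0.05 ]
dropper_mid scene 0.66 [265. 213.] 4957 [ 0.608 -0.015  0.05 ]
dropper_mid scene 0.63 [390. 190.] 411 [0.66  0.301 0.05 ]
rack_mid top 0.58 [368. 145.] 1973 [ 0.684 -0.333  0.05 ]
rack_mid top 0.3 [240. 184.] 5094 [ 0.579 -0.     0.05 ]
rack_mid scene 0.94 [136. 295.] 3442 [ 0.699 -0.341  0.05 ]
```

View pics/1.png

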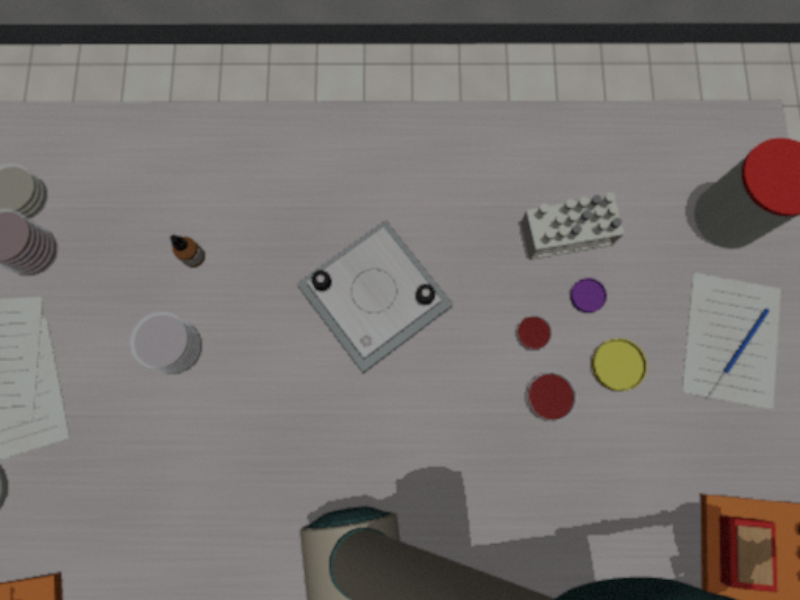

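View pics/2.png

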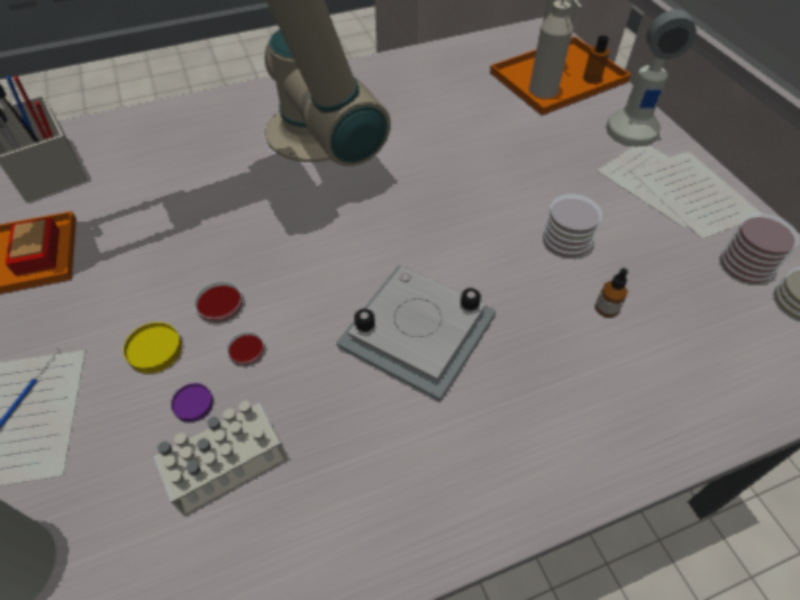

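Candidates for the dish, in pixels of the original 512x384 top image:
- small red at (340,213)
- large red at (353,253)
- purple at (378,190)
- yellow at (396,235)

By the description it is the small red one at (340,213). Next I'll check that with a close crop and measure the knobs.

Run:
```python
from h import *
b=get_image("top");a=get_image("scene")
save(b,"3.png",(315,170,425,280),5)
for im,box in((b,(185,135,295,245)),(a,(210,165,325,260))):
  g=cv2.cvtColor(im["pixels"],cv2.COLOR_RGB2GRAY)
  x0,y0,x1,y1=box; m=(g[y0:y1,x0:x1]<45).astype(np.uint8)
  n,l,st,c=cv2.connectedComponentsWithStats(m)
  for i in range(1,n):
    if st[i,4]>20: px=c[i]+[x0,y0]; print(px,st[i],ray(im,px,.064).round(4))
  hsv=cv2.cvtColor(im["pixels"],cv2.COLOR_RGB2HSV)
  red=((hsv[:,:,0]<8)|(hsv[:,:,0]>172))&(hsv[:,:,1]>120)&(hsv[:,:,2]>40)
  n,l,st,c=cv2.connectedComponentsWithStats(red.astype(np.uint8))
  for i in range(1,n):
    if 100<st[i,4]<1500: print("red",c[i].round(1),st[i],ray(im,c[i],.009).round(4))
print("cap",ray(b,(366*.64,340.5*.64),.046),"circle",ray(b,(374*.64,290.5*.64),.04))
```

```text
[205.5        179.63953488] [15 38 12 13 86] [0.5873 0.0869 0.064 ]
[271.72839506 188.61728395] [82 47 11 13 81] [ 0.5632 -0.0799  0.064 ]
red [341.4 212.5] [332 203  20  20 311] [ 0.5116 -0.2638  0.009 ]
red [352.4 253.5] [339 240  28  28 615] [ 0.4049 -0.2864  0.009 ]
red [473.9 353. ] [460 330  38  49 775] [ 0.1638 -0.567   0.009 ]
[300.56565657 192.50505051] [85 20 12 14 99] [0.5924 0.0842 0.064 ]
[233.13265306 205.82653061] [18 33 11 14 98] [ 0.5691 -0.0823  0.064 ]
red [23.3 73. ] [  9  49  24  40 170] [-0.2782 -0.565   0.009 ]
red [ 23.3 161. ] [  4 139  34  37 558] [ 0.1653 -0.5717  0.009 ]
red [139.7 192.7] [127 183  27  20 419] [ 0.3999 -0.2868  0.009 ]
red [156.9 222.9] [147 215  21  17 280] [ 0.5101 -0.265   0.009 ]
cap [0.49225723 0.01467445 0.046     ] circle [0.57672309 0.00248088 0.04      ]
```

View pics/3.png

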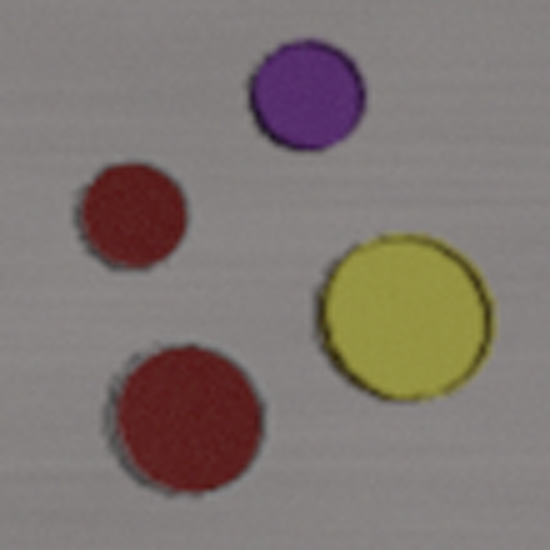

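Crop 3 shows four dishes. The small red one, at crop (133,215) (original 341,212), is the smaller of the two reds, so that's the one. Estimated positions: dish (0.511,-0.264), knob A (0.566,-0.081), knob B (0.590,0.086), fixed corner (0.494,0.014).

I'll move over the fixed-corner area with the fingers shut.

Emit:
play_rows(
  series=[
    {"fingers": 1, "dx": 21, "dy": 32, "dz": 0, "turn": 0.02},
    {"fingers": 1, "dx": 21, "dy": 32, "dz": 0, "turn": 0.02},
    {"fingers": 1, "dx": 21, "dy": 32, "dz": 0, "turn": 0.02},
    {"fingers": 1, "dx": 21, "dy": 32, "dz": 0, "turn": 0.02},
    {"fingers": 1, "dx": 21, "dy": 32, "dz": 0, "turn": 0.02},
    {"fingers": 1, "dx": 21, "dy": 32, "dz": 0, "turn": 0.02},
    {"fingers": 1, "dx": 21, "dy": 32, "dz": 0, "turn": 0.02},
    {"fingers": 1, "dx": 21, "dy": 32, "dz": 0, "turn": 0.02},
    {"fingers": 1, "dx": 21, "dy": 32, "dz": 0, "turn": 0.02},
    {"fingers": 1, "dx": 21, "dy": 32, "dz": 0, "turn": 0.02},
    {"fingers": 1, "dx": 21, "dy": 32, "dz": 0, "turn": 0.02},
    {"fingers": 1, "dx": 21, "dy": 32, "dz": 0, "turn": 0.02},
    {"fingers": 1, "dx": 21, "dy": 32, "dz": 0, "turn": 0.02},
    {"fingers": 1, "dx": 21, "dy": 32, "dz": 0, "turn": 0.02},
    {"fingers": 1, "dx": 21, "dy": 32, "dz": 0, "turn": 0.02},
    {"fingers": 1, "dx": 21, "dy": 32, "dz": 0, "turn": 0.02},
    {"fingers": 1, "dx": 21, "dy": 32, "dz": 0, "turn": 0.03},
    {"fingers": 1, "dx": 21, "dy": 32, "dz": 0, "turn": 0.03},
  ],
  squeeze=25,
)

```text
clock: 2.4
position: [0.5336, 0.0412, 0.2448]
ee_rot: [0.002, 0.895, -0.447, 0.008]
contact_force: [0.3, -1.3, -0.2]
width: -0.0003
```

```bash
cat >> h.py <<'E'
from scipy.spatial.transform import Rotation as Ro
def wcam(im,s):
    w,x,y,z=s["ee_rot"]; T=np.eye(4);T[:3,:3]=Ro.from_quat([x,y,z,w]).as_matrix();T[:3,3]=s["position"]
    W=np.linalg.inv(T@np.array(im["hand_eye"])); im["rvec"]=cv2.Rodrigues(W[:3,:3])[0];im["tvec"]=W[:3,3]
    return im
def st():
    s=get_state(); w,x,y,z=s["ee_rot"];R=Ro.from_quat([x,y,z,w]).as_matrix()
    print("t",round(float(s["clock"]),2),"p",np.round(np.array(s["position"])*1e3,2),"yaw",np.degrees(np.arctan2(R[1,0],R[0,0])).round(1),"tz",R[:,2].round(3),"q",np.round(s["qpos"],2),"F",np.round(s["contact_force"],2),"M",np.round(s["moment"],2),"w",round(float(s["width"])*1e3,1)); return s
E
python3 - <<'E'
from h import *
s=st();im=wcam(get_image("wrist"),s);cv2.imwrite("pics/4.png",cv2.resize(im["pixels"][:,:,::-1],(800,600)))
for P in [(.566,-.081,.074),(.590,.0855,.074),(.494,.014,.046),(.578,.002,.04)]: print(proj(im,P)/.64)
E
```

```text
t 2.4 p [533.61  41.22 244.8 ] yaw -53.1 tz [ 0.012 -0.011 -1.   ] q [-0.05  0.21  1.59 -0.01  1.33  0.88] F [ 0.32 -1.31 -0.19] M [-0.08 -0.03 -0.02] w -0.3
[561.12296348 336.53967361]
[397.69643987 166.39590897]
[397.76660359 325.33453674]
[475.8542527  248.27089888]
```

View pics/4.png

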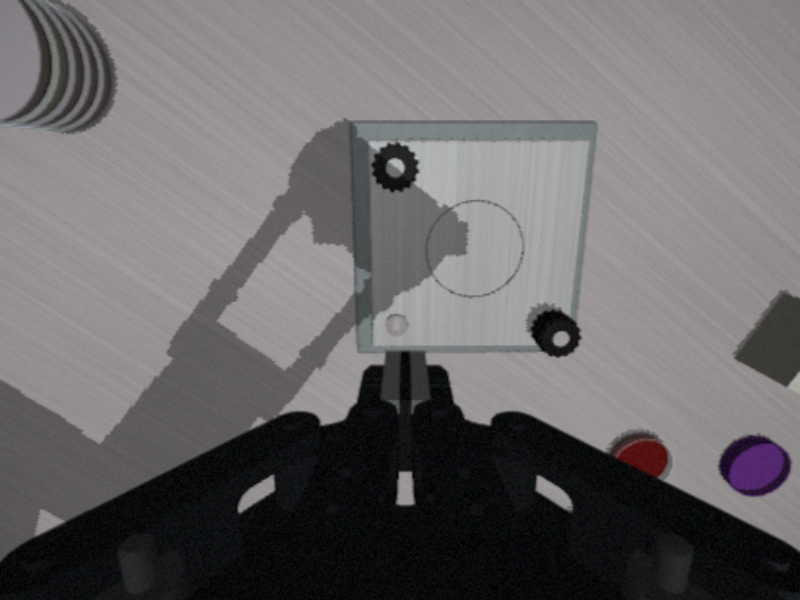

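Wrist view: knob A top at (562,338), knob B at (395,168), cap nut at (397,324) and circle centre at (475,248). All are within about 1 mm of my estimates. I'll hover near the corner.

Emit:
play_rows(
  series=[
    {"fingers": 1, "dx": -3, "dy": -10, "dz": -36},
    {"fingers": 1, "dx": -3, "dy": -10, "dz": -36},
    {"fingers": 1, "dx": -3, "dy": -10, "dz": -36},
    {"fingers": 1, "dx": 0, "dy": 0, "dz": -36},
    {"fingers": 1, "dx": 0, "dy": 0, "dz": -20},
    {"fingers": 1, "dx": 0, "dy": 0, "dz": -12},
    {"fingers": 1, "dx": 0, "dy": 0, "dz": -1},
    {"fingers": 1, "dx": 0, "dy": 0, "dz": 0},
  ],
)

```text
invalid input at $.series[0]: expected keys fingers, dx, dy, dz, turn
```

```bash
python3 -c "
from h import *
st()"
```

```text
t 2.45 p [538.15  47.67 244.67] yaw -52.8 tz [ 0.017 -0.003 -1.   ] q [-0.04  0.21  1.59 -0.    1.33  0.88] F [5.84 4.53 1.56] M [ 0.17 -0.25  0.  ] w 0.1
```

Emit:
play_rows(
  series=[
    {"fingers": 1, "dx": -4, "dy": -12, "dz": -36, "turn": 0},
    {"fingers": 1, "dx": -4, "dy": -12, "dz": -36, "turn": 0},
    {"fingers": 1, "dx": -4, "dy": -12, "dz": -36, "turn": 0},
    {"fingers": 1, "dx": 0, "dy": 0, "dz": -36, "turn": 0},
    {"fingers": 1, "dx": 0, "dy": 0, "dz": -20, "turn": 0},
    {"fingers": 1, "dx": 0, "dy": 0, "dz": -10, "turn": 0},
    {"fingers": 1, "dx": 0, "dy": 0, "dz": -1, "turn": 0},
    {"fingers": 1, "dx": 0, "dy": 0, "dz": 0, "turn": 0},
  ],
)

```text
clock: 3.12
position: [0.5294, 0.0156, 0.0656]
ee_rot: [-0.005, 0.898, -0.44, 0.013]
contact_force: [-0.0, 0.0, -0.2]
width: 0.0001
```

```bash
python3 -c "
from h import *
st()"
```

```text
t 3.12 p [529.42  15.63  65.57] yaw -52.2 tz [ 0.028 -0.002 -1.   ] q [-0.1   0.36  1.88  0.    0.88  0.81] F [-0.04  0.04 -0.18] M [-0.03  0.06 -0.01] w 0.1
```

Emit:
play_rows(
  series=[
    {"fingers": 1, "dx": -1, "dy": -1, "dz": -5, "turn": 0},
    {"fingers": 1, "dx": -1, "dy": -1, "dz": -4, "turn": 0},
    {"fingers": 1, "dx": -1, "dy": -1, "dz": -1, "turn": 0},
    {"fingers": 1, "dx": 0, "dy": 0, "dz": -1, "turn": 0},
    {"fingers": 1, "dx": 0, "dy": 0, "dz": -1, "turn": 0},
    {"fingers": 1, "dx": 0, "dy": 0, "dz": -1, "turn": 0},
    {"fingers": 1, "dx": 0, "dy": 0, "dz": -1, "turn": 0},
  ],
)

```text
clock: 3.7
position: [0.5302, 0.0116, 0.0555]
ee_rot: [-0.007, 0.898, -0.44, 0.018]
contact_force: [-0.3, 0.3, 0.0]
width: -0.0
```

```bash
python3 -c "
from h import *
st()"
```

```text
t 3.7 p [530.23  11.63  55.5 ] yaw -52.2 tz [ 0.039 -0.003 -0.999] q [-0.11  0.37  1.9   0.    0.84  0.8 ] F [-0.27  0.28  0.02] M [-0.    0.02  0.05] w -0.0
```

Emit:
play_rows(
  series=[
    {"fingers": 1, "dx": -1, "dy": 0, "dz": -1, "turn": 0},
    {"fingers": 1, "dx": -1, "dy": 0, "dz": -1, "turn": 0},
    {"fingers": 1, "dx": -1, "dy": 0, "dz": -1, "turn": 0},
    {"fingers": 1, "dx": -1, "dy": 0, "dz": -1, "turn": 0},
    {"fingers": 1, "dx": 0, "dy": 0, "dz": -1, "turn": 0},
  ],
)

```text
clock: 4.12
position: [0.5266, 0.0118, 0.0514]
ee_rot: [-0.008, 0.898, -0.44, 0.019]
contact_force: [-3.3, 0.5, 16.2]
width: -0.0001
```

```bash
python3 -c "
from h import *
st()"
```

```text
t 4.12 p [526.64  11.77  51.42] yaw -52.2 tz [ 0.041 -0.003 -0.999] q [-0.11  0.37  1.91  0.    0.82  0.8 ] F [-3.31  0.52 16.16] M [0.05 0.54 0.04] w -0.1
```

Emit:
play_rows(
  series=[
    {"fingers": 1, "dx": 0, "dy": 0, "dz": 6, "turn": 0},
    {"fingers": 1, "dx": 0, "dy": 0, "dz": 6, "turn": 0},
    {"fingers": 1, "dx": 22, "dy": -24, "dz": 0, "turn": 0},
    {"fingers": 1, "dx": 22, "dy": -24, "dz": 0, "turn": 0},
    {"fingers": 1, "dx": 18, "dy": -21, "dz": 0, "turn": 0},
    {"fingers": 1, "dx": 2, "dy": -2, "dz": 0, "turn": 0},
    {"fingers": 1, "dx": 0, "dy": 0, "dz": 0, "turn": 0},
  ],
)

```text
clock: 4.7
position: [0.5916, -0.061, 0.0662]
ee_rot: [-0.008, 0.899, -0.438, 0.019]
contact_force: [-1.2, -0.3, -0.8]
width: 0.0001
```

```bash
python3 -c "
from h import *
st()"
```

```text
t 4.7 p [591.58 -61.01  66.2 ] yaw -52.0 tz [ 0.041 -0.003 -0.999] q [-0.22  0.43  1.74  0.01  0.93  0.68] F [-1.17 -0.31 -0.76] M [-0.    0.03 -0.01] w 0.1
```

Emit:
play_rows(
  series=[
    {"fingers": 1, "dx": 0, "dy": 0, "dz": -5, "turn": 0},
    {"fingers": 1, "dx": 0, "dy": 0, "dz": -3, "turn": 0},
    {"fingers": 1, "dx": 0, "dy": 0, "dz": -1, "turn": 0},
    {"fingers": 1, "dx": 0, "dy": 0, "dz": -0.8, "turn": 0},
    {"fingers": 1, "dx": 0, "dy": 0, "dz": -0.8, "turn": 0},
    {"fingers": 1, "dx": 0, "dy": 0, "dz": -0.8, "turn": 0},
    {"fingers": 1, "dx": 0, "dy": 0, "dz": -0.8, "turn": 0},
    {"fingers": 1, "dx": 0, "dy": 0, "dz": -0.8, "turn": 0},
  ],
)

```text
clock: 5.37
position: [0.5871, -0.0571, 0.0517]
ee_rot: [-0.007, 0.899, -0.437, 0.016]
contact_force: [-1.0, -1.0, 7.4]
width: -0.0004
```

```bash
python3 -c "
from h import *
st()"
```

```text
t 5.37 p [587.06 -57.05  51.66] yaw -51.9 tz [ 0.036 -0.001 -0.999] q [-0.22  0.45  1.77  0.01  0.9   0.68] F [-1.   -1.    7.37] M [-0.1   0.17 -0.03] w -0.4
```

Emit:
play_rows(
  series=[
    {"fingers": 1, "dx": 0, "dy": 0, "dz": 6, "turn": 0},
    {"fingers": 1, "dx": 0, "dy": 0, "dz": 6, "turn": 0},
    {"fingers": 1, "dx": 8, "dy": 35, "dz": 0, "turn": 0},
    {"fingers": 1, "dx": 8, "dy": 35, "dz": 0, "turn": 0},
    {"fingers": 1, "dx": 8, "dy": 35, "dz": 0, "turn": 0},
    {"fingers": 1, "dx": 2, "dy": 6, "dz": 0, "turn": 0},
    {"fingers": 1, "dx": 0, "dy": 0, "dz": 0, "turn": 0},
    {"fingers": 1, "dx": 0, "dy": 0, "dz": 0, "turn": 0},
  ],
)

```text
clock: 6.03
position: [0.6162, 0.0563, 0.069]
ee_rot: [-0.008, 0.898, -0.439, 0.019]
contact_force: [0.4, -0.6, -0.5]
width: 0.0001
```

```bash
python3 -c "
from h import *
st()"
```

```text
t 6.03 p [616.19  56.26  69.01] yaw -52.1 tz [ 0.042 -0.002 -0.999] q [-0.02  0.46  1.69 -0.    0.96  0.89] F [ 0.44 -0.61 -0.54] M [-0.03  0.02  0.02] w 0.1
```

Emit:
play_rows(
  series=[
    {"fingers": 1, "dx": 0, "dy": 0, "dz": -6, "turn": 0},
    {"fingers": 1, "dx": 0, "dy": 0, "dz": -4, "turn": 0},
    {"fingers": 1, "dx": 0, "dy": 0, "dz": -0.8, "turn": 0},
    {"fingers": 1, "dx": 0, "dy": 0, "dz": -0.8, "turn": 0},
    {"fingers": 1, "dx": 0, "dy": 0, "dz": -0.8, "turn": 0},
    {"fingers": 1, "dx": 0, "dy": 0, "dz": -0.8, "turn": 0},
  ],
)

```text
clock: 6.53
position: [0.6148, 0.0508, 0.0546]
ee_rot: [-0.007, 0.897, -0.441, 0.019]
contact_force: [0.3, -0.6, -0.1]
width: -0.0001
```

```bash
python3 -c "
from h import *
st()"
```

```text
t 6.53 p [614.81  50.78  54.58] yaw -52.4 tz [ 0.041 -0.004 -0.999] q [-0.03  0.47  1.7  -0.    0.92  0.89] F [ 0.27 -0.62 -0.11] M [ 0.05  0.03 -0.02] w -0.1
```

Emit:
play_rows(
  series=[
    {"fingers": 1, "dx": -1, "dy": 1, "dz": -0.8, "turn": 0},
    {"fingers": 1, "dx": -1, "dy": 1, "dz": -0.8, "turn": 0},
    {"fingers": 1, "dx": 0, "dy": 0, "dz": -0.8, "turn": 0},
    {"fingers": 1, "dx": 0, "dy": 0, "dz": -0.8, "turn": 0},
    {"fingers": 1, "dx": 0, "dy": 0, "dz": -0.8, "turn": 0},
  ],
)

```text
clock: 6.95
position: [0.6136, 0.0514, 0.0533]
ee_rot: [-0.007, 0.897, -0.441, 0.021]
contact_force: [-0.6, -0.1, 5.0]
width: 0.0
```

```bash
python3 -c "
from h import *
st()"
```

```text
t 6.95 p [613.59  51.4   53.3 ] yaw -52.4 tz [ 0.044 -0.005 -0.999] q [-0.03  0.47  1.71 -0.01  0.92  0.89] F [-0.61 -0.14  5.02] M [-0.02  0.23  0.02] w 0.0
```

```bash
cat > fit.py <<'E'
from h import *
from scipy.optimize import fsolve
M=np.array([578,2.]);th=np.radians(-53.2);X=np.array([np.cos(th),np.sin(th)]);Y=np.array([-X[1],X[0]])
def fit(T,hx=14.5,hy=11):
    def r(v):
        o=[]
        for p,tz,yaw in T:
            z=np.array(tz)/np.linalg.norm(tz);x=np.array([np.cos(np.radians(yaw)),np.sin(np.radians(yaw)),0]);x-=z*(x@z);x/=np.linalg.norm(x);y=np.cross(z,x)
            g=[]
            for i in(-1,1):
                for j in(-1,1):
                    c=np.array(p)+11*z+i*hx*x+j*hy*y; d=c[:2]-M; u,w=d@X,d@Y
                    g.append(40+v[0]*(u+60)/120+v[1]*(w+60)/120-c[2])
            o.append(max(g)-v[2])
        return o
    s=fsolve(r,[0,0,0]);print("a,b,bias mm",s.round(2),"cw turn A,B rad",(-s[:2]/8*2*np.pi).round(3),"tips",[((np.array(p[:2])-M)@X,(np.array(p[:2])-M)@Y) for p,_,_ in T]);return s
E
python3 - <<'E'
from fit import *
T=[((526.6,11.8,51.42),(.041,-.003,-1),-52.2),((587.1,-57.05,51.66),(.036,-.001,-1),-51.9),((613.6,51.4,53.3),(.044,-.005,-1),-52.4)]
fit(T);fit(T,8,6);fit(T,.1,.1)
E
```

```text
a,b,bias mm [0.26 2.28 0.58] cw turn A,B rad [-0.206 -1.791] tips [(np.float64(-38.63698039899869), np.float64(-35.28716120131214)), (np.float64(52.73430220101456), np.float64(-28.08568801671185)), (np.float64(-18.230889617712563), np.float64(58.09780257244487))]
a,b,bias mm [0.2  2.33 0.36] cw turn A,B rad [-0.157 -1.829] tips [(np.float64(-38.63698039899869), np.float64(-35.28716120131214)), (np.float64(52.73430220101456), np.float64(-28.08568801671185)), (np.float64(-18.230889617712563), np.float64(58.09780257244487))]
a,b,bias mm [0.13 2.39 0.1 ] cw turn A,B rad [-0.099 -1.876] tips [(np.float64(-38.63698039899869), np.float64(-35.28716120131214)), (np.float64(52.73430220101456), np.float64(-28.08568801671185)), (np.float64(-18.230889617712563), np.float64(58.09780257244487))]
```

Fit of the first touches: A is about 0.2 mm high and B about 2.3 mm high. B needs about 1.8 rad anticlockwise and A about 0.15 rad anticlockwise. I'll move above knob B.

Emit:
play_rows(
  series=[
    {"fingers": 1, "dx": 0, "dy": 0, "dz": 20, "turn": 0},
    {"fingers": 0.2, "dx": 0, "dy": 0, "dz": 25, "turn": 0},
    {"fingers": -0.2, "dx": -8, "dy": 11, "dz": 8, "turn": 0},
    {"fingers": -0.2, "dx": -8, "dy": 11, "dz": 0, "turn": 0},
    {"fingers": -0.2, "dx": -6, "dy": 9, "dz": 0, "turn": 0},
    {"fingers": -0.2, "dx": 0, "dy": 0, "dz": 0, "turn": 0},
    {"fingers": -0.2, "dx": 0, "dy": 0, "dz": 0, "turn": 0},
  ],
)

```text
clock: 7.53
position: [0.5853, 0.0872, 0.1046]
ee_rot: [-0.007, 0.897, -0.441, 0.017]
contact_force: [0.4, -0.9, -0.3]
width: 0.0513
```

Run:
```python
from h import *
st();im=get_image("wrist");s=st();wcam(im,s)
save(im,"5.png",None,1);print(proj(im,(.590,.086,.076)),proj(im,(.590,.086,.050)))
```

```text
t 7.53 p [585.31  87.24 104.55] yaw -52.4 tz [ 0.037 -0.003 -0.999] q [ 0.03  0.39  1.7  -0.01  1.01  0.95] F [ 0.39 -0.88 -0.3 ] M [-0.03 -0.03  0.04] w 51.3
t 7.58 p [584.91  87.26 104.29] yaw -52.4 tz [ 0.036 -0.003 -0.999] q [ 0.03  0.39  1.7  -0.    1.02  0.95] F [ 0.49 -0.04 -0.68] M [0.02 0.02 0.02] w 51.2
[263.90065951 222.34732323] [262.39079414 208.95780376]
```

View pics/5.png

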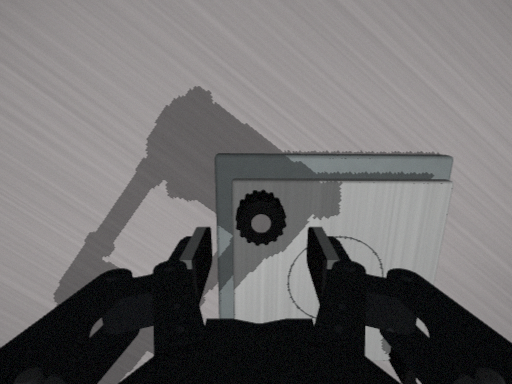

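Picture 5: knob B is centred between the fingers at (261,222). I'll descend around it.

Emit:
play_rows(
  series=[
    {"fingers": -0.2, "dx": 2, "dy": 0, "dz": -20, "turn": 0},
    {"fingers": -0.2, "dx": 2, "dy": 0, "dz": -12, "turn": 0},
    {"fingers": -0.2, "dx": 1, "dy": 0, "dz": -5, "turn": 0},
    {"fingers": -0.2, "dx": 0, "dy": 0, "dz": -3, "turn": 0},
    {"fingers": -0.2, "dx": 0, "dy": 0, "dz": 0, "turn": 0},
  ],
)

```text
clock: 8.0
position: [0.589, 0.0874, 0.06]
ee_rot: [-0.005, 0.897, -0.441, 0.015]
contact_force: [0.7, 0.4, -0.4]
width: 0.0515
```

```bash
python3 -c "
from h import *
st()"
```

```text
t 8.0 p [589.02  87.36  60.04] yaw -52.3 tz [ 0.032 -0.004 -0.999] q [ 0.03  0.44  1.74 -0.01  0.92  0.95] F [ 0.72  0.37 -0.35] M [-0.06  0.04 -0.02] w 51.5
```

Emit:
play_rows(
  series=[
    {"fingers": 1, "dx": 0, "dy": 0, "dz": 0, "turn": 0},
    {"fingers": 1, "dx": 0, "dy": 0, "dz": 0, "turn": 0},
    {"fingers": 1, "dx": 0, "dy": 0, "dz": 0, "turn": 0},
    {"fingers": 1, "dx": 0, "dy": 0, "dz": 0, "turn": 0},
    {"fingers": 1, "dx": 0, "dy": 0, "dz": 0, "turn": 0},
  ],
  squeeze=40,
)

```text
clock: 8.42
position: [0.5887, 0.0875, 0.0601]
ee_rot: [-0.006, 0.897, -0.441, 0.015]
contact_force: [0.3, 0.2, -3.4]
width: 0.0283
```

```bash
python3 -c "
from h import *
st()"
```

```text
t 8.42 p [588.68  87.51  60.06] yaw -52.4 tz [ 0.031 -0.003 -1.   ] q [ 0.03  0.44  1.74 -0.    0.93  0.95] F [ 0.26  0.22 -3.42] M [0.17 0.05 0.02] w 28.3
```

Emit:
play_rows(
  series=[
    {"fingers": 1, "dx": 0, "dy": 0, "dz": 0, "turn": 0.11},
    {"fingers": 1, "dx": 0, "dy": 0, "dz": 0, "turn": 0.11},
    {"fingers": 1, "dx": 0, "dy": 0, "dz": 0, "turn": 0.11},
    {"fingers": 1, "dx": 0, "dy": 0, "dz": 0, "turn": 0.11},
    {"fingers": 1, "dx": 0, "dy": 0, "dz": 0, "turn": 0.11},
    {"fingers": 1, "dx": 0, "dy": 0, "dz": 0, "turn": 0.11},
    {"fingers": 1, "dx": 0, "dy": 0, "dz": 0, "turn": 0.11},
    {"fingers": 1, "dx": 0, "dy": 0, "dz": 0, "turn": 0.11},
    {"fingers": 1, "dx": 0, "dy": 0, "dz": 0, "turn": 0.11},
    {"fingers": 1, "dx": 0, "dy": 0, "dz": 0, "turn": 0.11},
    {"fingers": 1, "dx": 0, "dy": 0, "dz": 0, "turn": 0.11},
    {"fingers": 1, "dx": 0, "dy": 0, "dz": 0, "turn": 0.11},
    {"fingers": 1, "dx": 0, "dy": 0, "dz": 0, "turn": 0.11},
    {"fingers": 1, "dx": 0, "dy": 0, "dz": 0, "turn": 0},
  ],
)

```text
clock: 9.58
position: [0.5885, 0.0876, 0.0601]
ee_rot: [-0.015, 0.958, 0.287, 0.007]
contact_force: [0.5, 1.7, -2.4]
width: 0.0276
```

```bash
python3 -c "
from h import *
st()"
```

```text
t 9.58 p [588.47  87.59  60.06] yaw 33.3 tz [ 0.005  0.032 -0.999] q [ 0.01  0.45  1.72  0.04  0.96 -0.59] F [ 0.49  1.74 -2.4 ] M [0.02 0.08 0.12] w 27.6
```

Emit:
play_rows(
  series=[
    {"fingers": 1, "dx": 0, "dy": 0, "dz": 0, "turn": 0.1},
    {"fingers": 1, "dx": 0, "dy": 0, "dz": 0, "turn": 0.1},
    {"fingers": 1, "dx": 0, "dy": 0, "dz": 0, "turn": 0.08},
    {"fingers": 1, "dx": 0, "dy": 0, "dz": 0, "turn": 0},
    {"fingers": 1, "dx": 0, "dy": 0, "dz": 0, "turn": 0},
  ],
)

```text
clock: 10.0
position: [0.5884, 0.0876, 0.06]
ee_rot: [-0.015, 0.909, 0.417, 0.005]
contact_force: [0.7, 0.6, -2.9]
width: 0.0276
```

```bash
python3 -c "
from h import *
st()"
```

```text
t 10.0 p [588.44  87.57  60.04] yaw 49.2 tz [-0.004  0.032 -0.999] q [ 0.01  0.46  1.72  0.04  0.97 -0.87] F [ 0.7   0.56 -2.92] M [-0.03  0.02  0.1 ] w 27.6
```

Emit:
play_rows(
  series=[
    {"fingers": -0.2, "dx": 0, "dy": 0, "dz": 0, "turn": 0},
    {"fingers": -0.2, "dx": 0, "dy": 0, "dz": 0, "turn": 0},
    {"fingers": -0.2, "dx": 0, "dy": 0, "dz": 0, "turn": 0},
    {"fingers": -0.2, "dx": 0, "dy": 0, "dz": 20, "turn": 0},
    {"fingers": -0.2, "dx": 0, "dy": 0, "dz": 25, "turn": 0},
    {"fingers": 1, "dx": 8, "dy": -12, "dz": 2, "turn": -0.1},
    {"fingers": 1, "dx": 8, "dy": -12, "dz": 0, "turn": -0.1},
    {"fingers": 1, "dx": 8, "dy": -12, "dz": 0, "turn": 0},
    {"fingers": 1, "dx": 0, "dy": 0, "dz": -20, "turn": 0},
    {"fingers": 1, "dx": 0, "dy": 0, "dz": -15, "turn": 0},
    {"fingers": 1, "dx": 0, "dy": 0, "dz": 0, "turn": 0},
    {"fingers": 1, "dx": 0, "dy": 0, "dz": 0, "turn": 0},
  ],
  squeeze=25,
)

```text
clock: 11.0
position: [0.618, 0.0473, 0.0782]
ee_rot: [-0.012, 0.948, 0.317, 0.012]
contact_force: [0.0, -0.1, 0.5]
width: 0.0003
```

```bash
python3 -c "
from h import *
st()"
```

```text
t 11.0 p [617.97  47.3   78.21] yaw 36.9 tz [ 0.015  0.031 -0.999] q [-0.05  0.46  1.65  0.04  1.01 -0.72] F [ 0.01 -0.14  0.54] M [0.04 0.01 0.03] w 0.3
```

Emit:
play_rows(
  series=[
    {"fingers": 1, "dx": -2, "dy": 1, "dz": -13, "turn": 0},
    {"fingers": 1, "dx": -1, "dy": 1, "dz": -6, "turn": 0},
    {"fingers": 1, "dx": -1, "dy": 1, "dz": -3, "turn": 0},
    {"fingers": 1, "dx": 0, "dy": 0, "dz": -0.8, "turn": 0},
    {"fingers": 1, "dx": 0, "dy": 0, "dz": -0.8, "turn": 0},
    {"fingers": 1, "dx": 0, "dy": 0, "dz": -0.8, "turn": 0},
    {"fingers": 1, "dx": 0, "dy": 0, "dz": -0.8, "turn": 0},
  ],
)

```text
clock: 11.58
position: [0.6164, 0.0502, 0.0557]
ee_rot: [-0.011, 0.948, 0.319, 0.015]
contact_force: [-0.0, -0.5, 0.5]
width: 0.0
```

```bash
python3 -c "
from h import *
st()"
```

```text
t 11.58 p [616.36  50.17  55.75] yaw 37.1 tz [ 0.021  0.03  -0.999] q [-0.05  0.48  1.68  0.04  0.96 -0.72] F [-0.   -0.51  0.49] M [-0.05  0.01 -0.04] w 0.0
```

Emit:
play_rows(
  series=[
    {"fingers": 1, "dx": 0, "dy": 0, "dz": -2, "turn": 0},
    {"fingers": 1, "dx": 0, "dy": 0, "dz": -1, "turn": 0},
    {"fingers": 1, "dx": 0, "dy": 0, "dz": -0.7, "turn": 0},
    {"fingers": 1, "dx": 0, "dy": 0, "dz": -0.7, "turn": 0},
    {"fingers": 1, "dx": 0, "dy": 0, "dz": -0.7, "turn": 0},
    {"fingers": 1, "dx": 0, "dy": 0, "dz": -0.7, "turn": 0},
    {"fingers": 1, "dx": 0, "dy": 0, "dz": -0.7, "turn": 0},
  ],
)

```text
clock: 12.17
position: [0.6172, 0.0502, 0.051]
ee_rot: [-0.011, 0.948, 0.319, 0.016]
contact_force: [-1.5, 0.6, 8.1]
width: -0.0001
```

```bash
python3 -c "
from h import *
st()"
```

```text
t 12.17 p [617.25  50.21  51.04] yaw 37.2 tz [ 0.023  0.03  -0.999] q [-0.05  0.49  1.69  0.04  0.94 -0.72] F [-1.49  0.61  8.09] M [-0.03  0.29 -0.05] w -0.1
```

Emit:
play_rows(
  series=[
    {"fingers": 1, "dx": 0, "dy": 0, "dz": 6, "turn": 0},
    {"fingers": 1, "dx": -4, "dy": -2, "dz": 4, "turn": 0},
    {"fingers": 1, "dx": -28, "dy": -13, "dz": 0, "turn": 0},
    {"fingers": 1, "dx": -28, "dy": -13, "dz": 0, "turn": 0},
    {"fingers": 1, "dx": -25, "dy": -11, "dz": 0, "turn": 0},
    {"fingers": 1, "dx": -3, "dy": -1, "dz": 0, "turn": 0},
    {"fingers": 1, "dx": 0, "dy": 0, "dz": -2, "turn": 0},
    {"fingers": 1, "dx": 0, "dy": 0, "dz": -2, "turn": 0},
  ],
)

```text
clock: 12.83
position: [0.5273, 0.0089, 0.0599]
ee_rot: [-0.009, 0.947, 0.319, 0.019]
contact_force: [0.1, 0.3, 0.2]
width: 0.0002
```

```bash
python3 -c "
from h import *
st()"
```

```text
t 12.83 p [527.32   8.9   59.91] yaw 37.2 tz [ 0.029  0.03  -0.999] q [-0.14  0.36  1.89  0.04  0.86 -0.82] F [0.13 0.33 0.25] M [-0.02 -0.04  0.05] w 0.2
```

Emit:
play_rows(
  series=[
    {"fingers": 1, "dx": 0, "dy": 0, "dz": -3.5, "turn": 0},
    {"fingers": 1, "dx": 0, "dy": 0, "dz": -2, "turn": 0},
    {"fingers": 1, "dx": 0, "dy": 0, "dz": -0.7, "turn": 0},
    {"fingers": 1, "dx": 0, "dy": 0, "dz": -0.7, "turn": 0},
    {"fingers": 1, "dx": 0, "dy": 0, "dz": -0.7, "turn": 0},
    {"fingers": 1, "dx": 0, "dy": 0, "dz": -0.7, "turn": 0},
    {"fingers": 1, "dx": 0, "dy": 0, "dz": -0.7, "turn": 0},
    {"fingers": 1, "dx": 0, "dy": 0, "dz": -0.7, "turn": 0},
    {"fingers": 1, "dx": 0, "dy": 0, "dz": -0.7, "turn": 0},
  ],
)

```text
clock: 13.58
position: [0.532, 0.0098, 0.0511]
ee_rot: [-0.009, 0.947, 0.321, 0.019]
contact_force: [-2.7, -0.8, 5.9]
width: 0.0001
```

```bash
python3 -c "
from h import *
st()"
```

```text
t 13.58 p [532.03   9.77  51.14] yaw 37.5 tz [ 0.031  0.029 -0.999] q [-0.13  0.38  1.89  0.04  0.84 -0.82] F [-2.73 -0.85  5.94] M [-0.07  0.4   0.04] w 0.1
```

Next PA, around (597,-56).

Emit:
play_rows(
  series=[
    {"fingers": 1, "dx": 0, "dy": 0, "dz": 6, "turn": 0},
    {"fingers": 1, "dx": 0, "dy": 0, "dz": 4, "turn": 0},
    {"fingers": 1, "dx": 22, "dy": -22, "dz": 0, "turn": 0},
    {"fingers": 1, "dx": 22, "dy": -22, "dz": 0, "turn": 0},
    {"fingers": 1, "dx": 19, "dy": -20, "dz": 0, "turn": 0},
    {"fingers": 1, "dx": 2, "dy": -2, "dz": 0, "turn": 0},
    {"fingers": 1, "dx": 0, "dy": 0, "dz": -2, "turn": 0},
    {"fingers": 1, "dx": 0, "dy": 0, "dz": -2, "turn": 0},
  ],
)

```text
clock: 14.25
position: [0.6007, -0.0577, 0.0599]
ee_rot: [-0.008, 0.946, 0.322, 0.021]
contact_force: [-0.8, -0.0, 0.3]
width: 0.0002
```

```bash
python3 -c "
from h import *
st()"
```

```text
t 14.25 p [600.67 -57.75  59.9 ] yaw 37.6 tz [ 0.034  0.029 -0.999] q [-0.23  0.45  1.72  0.04  0.94 -0.91] F [-0.75 -0.02  0.28] M [-0.02 -0.01  0.01] w 0.2
```

Emit:
play_rows(
  series=[
    {"fingers": 1, "dx": -1, "dy": 0, "dz": -3.5, "turn": 0},
    {"fingers": 1, "dx": -1, "dy": 0, "dz": -2, "turn": 0},
    {"fingers": 1, "dx": 0, "dy": 0, "dz": -0.7, "turn": 0},
    {"fingers": 1, "dx": 0, "dy": 0, "dz": -0.7, "turn": 0},
    {"fingers": 1, "dx": 0, "dy": 0, "dz": -0.7, "turn": 0},
    {"fingers": 1, "dx": 0, "dy": 0, "dz": -0.7, "turn": 0},
    {"fingers": 1, "dx": 0, "dy": 0, "dz": -0.7, "turn": 0},
    {"fingers": 1, "dx": 0, "dy": 0, "dz": -0.7, "turn": 0},
    {"fingers": 1, "dx": 0, "dy": 0, "dz": -0.7, "turn": 0},
  ],
)

```text
clock: 15.0
position: [0.5948, -0.0548, 0.0511]
ee_rot: [-0.008, 0.946, 0.325, 0.02]
contact_force: [-1.6, -0.8, 5.6]
width: -0.0001
```

Run:
```python
from fit import *
s=st()
p=np.array(s["position"])*1e3;w,x,y,z=s["ee_rot"];R=Ro.from_quat([x,y,z,w]).as_matrix()
T=[((532.03,9.77,51.14),(.031,.029,-1),37.5),(tuple(p),tuple(R[:,2]),np.degrees(np.arctan2(R[1,0],R[0,0]))),((617.25,50.2,51.04),(.023,.030,-1),37.2)]
fit(T);fit(T,8,6);fit(T,.1,.1)
```

```text
t 15.0 p [594.79 -54.82  51.12] yaw 37.9 tz [ 0.033  0.027 -0.999] q [-0.23  0.46  1.74  0.04  0.91 -0.92] F [-1.64 -0.77  5.57] M [-0.16  0.27  0.  ] w -0.1
a,b,bias mm [ 0.01 -0.11  0.5 ] cw turn A,B rad [-0.01   0.086] tips [(np.float64(-33.75879757603316), np.float64(-32.1552077620472)), (np.float64(55.55050742986984), np.float64(-20.592268204511424)), (np.float64(-15.083575837992212), np.float64(60.30164375818903))]
a,b,bias mm [-0.   -0.12  0.19] cw turn A,B rad [0.    0.093] tips [(np.float64(-33.75879757603316), np.float64(-32.1552077620472)), (np.float64(55.55050742986984), np.float64(-20.592268204511424)), (np.float64(-15.083575837992212), np.float64(60.30164375818903))]
a,b,bias mm [-0.02 -0.13 -0.18] cw turn A,B rad [0.012 0.102] tips [(np.float64(-33.75879757603316), np.float64(-32.1552077620472)), (np.float64(55.55050742986984), np.float64(-20.592268204511424)), (np.float64(-15.083575837992212), np.float64(60.30164375818903))]
```

```bash
cat >> h.py <<'E'
def samp(n=5):
    S=[]
    for i in range(n):
        s=get_state(); w,x,y,z=s["ee_rot"];R=Ro.from_quat([x,y,z,w]).as_matrix()
        S.append([*(np.array(s["position"])*1e3),*R[:,2],np.degrees(np.arctan2(R[1,0],R[0,0])),s["contact_force"][2]])
        if i<n-1: get_image("wrist")
    S=np.array(S);print(S[:,[2,3,4,7]].round(3),s["clock"],S.mean(0).round(3).tolist())
E
python3 -c "
from h import *
samp()"
```

```text
[[5.1116e+01 3.3000e-02 2.7000e-02 5.5710e+00]
 [5.1135e+01 3.3000e-02 2.7000e-02 6.5120e+00]
 [5.1137e+01 3.3000e-02 2.7000e-02 6.3660e+00]
 [5.1143e+01 3.3000e-02 2.7000e-02 5.2810e+00]
 [5.1143e+01 3.3000e-02 2.7000e-02 5.8210e+00]] 15.2 [594.768, -54.807, 51.135, 0.033, 0.027, -0.999, 37.908, 5.91]
```

Emit:
play_rows(
  series=[
    {"fingers": 1, "dx": 0, "dy": 0, "dz": 20, "turn": 0},
    {"fingers": 0.2, "dx": 0, "dy": 10, "dz": 30, "turn": 0},
    {"fingers": -0.2, "dx": -2, "dy": 36, "dz": 4, "turn": 0},
    {"fingers": -0.2, "dx": -2, "dy": 36, "dz": 0, "turn": 0},
    {"fingers": -0.2, "dx": -2, "dy": 36, "dz": 0, "turn": 0},
    {"fingers": -0.2, "dx": 0, "dy": 20, "dz": 0, "turn": 0},
    {"fingers": -0.2, "dx": 0, "dy": 2, "dz": 0, "turn": 0},
    {"fingers": -0.2, "dx": 0, "dy": 0, "dz": 0, "turn": 0},
  ],
)

```text
clock: 15.87
position: [0.587, 0.0915, 0.1056]
ee_rot: [-0.01, 0.946, 0.322, 0.02]
contact_force: [-1.5, -1.1, 0.5]
width: 0.0513
```

```bash
python3 -c "
from h import *
st()"
```

```text
t 15.87 p [586.99  91.46 105.64] yaw 37.6 tz [ 0.032  0.031 -0.999] q [ 0.02  0.39  1.69  0.04  1.02 -0.66] F [-1.49 -1.1   0.48] M [-0.08  0.03  0.02] w 51.3
```

Emit:
play_rows(
  series=[
    {"fingers": -0.2, "dx": 0, "dy": -2, "dz": -20, "turn": 0},
    {"fingers": -0.2, "dx": 1, "dy": -2, "dz": -13, "turn": 0},
    {"fingers": -0.2, "dx": 0, "dy": 0, "dz": -6, "turn": 0},
    {"fingers": -0.2, "dx": 0, "dy": 0, "dz": -3, "turn": 0},
    {"fingers": -0.2, "dx": 0, "dy": 0, "dz": 0, "turn": 0},
  ],
)

```text
clock: 16.28
position: [0.5881, 0.0846, 0.0618]
ee_rot: [-0.009, 0.946, 0.322, 0.02]
contact_force: [-0.5, 0.1, 0.1]
width: 0.0512
```

```bash
python3 -c "
from h import *
st()"
```

```text
t 16.28 p [588.08  84.6   61.8 ] yaw 37.6 tz [ 0.032  0.03  -0.999] q [ 0.01  0.44  1.75  0.04  0.93 -0.67] F [-0.49  0.09  0.12] M [0.02 0.06 0.06] w 51.2
```

Emit:
play_rows(
  series=[
    {"fingers": -0.2, "dx": 0, "dy": 3, "dz": 0, "turn": 0},
    {"fingers": -0.2, "dx": 0, "dy": 1, "dz": -1, "turn": 0},
    {"fingers": 1, "dx": 0, "dy": 0, "dz": 0, "turn": 0},
    {"fingers": 1, "dx": 0, "dy": 0, "dz": 0, "turn": 0},
    {"fingers": 1, "dx": 0, "dy": 0, "dz": 0, "turn": 0},
    {"fingers": 1, "dx": 0, "dy": 0, "dz": 0, "turn": 0},
    {"fingers": 1, "dx": 0, "dy": 0, "dz": 0, "turn": 0},
  ],
  squeeze=40,
)

```text
clock: 16.87
position: [0.5888, 0.0872, 0.0621]
ee_rot: [-0.008, 0.947, 0.321, 0.021]
contact_force: [0.4, -0.1, -1.2]
width: 0.0275
```

```bash
python3 -c "
from h import *
st()"
```

```text
t 16.87 p [588.77  87.21  62.14] yaw 37.5 tz [ 0.033  0.029 -0.999] q [ 0.01  0.44  1.74  0.04  0.93 -0.66] F [ 0.44 -0.08 -1.24] M [-0.25  0.19 -0.1 ] w 27.5
```

Emit:
play_rows(
  series=[
    {"fingers": 1, "dx": 0, "dy": 0, "dz": 0, "turn": -0.06},
    {"fingers": 1, "dx": 0, "dy": 0, "dz": 0, "turn": -0.05},
    {"fingers": 1, "dx": 0, "dy": 0, "dz": 0, "turn": 0},
    {"fingers": 1, "dx": 0, "dy": 0, "dz": 0, "turn": 0},
  ],
)

```text
clock: 17.2
position: [0.5887, 0.0872, 0.0621]
ee_rot: [-0.007, 0.963, 0.268, 0.021]
contact_force: [1.4, -0.2, -0.6]
width: 0.0279
```

```bash
python3 -c "
from h import *
st()"
```

```text
t 17.2 p [588.74  87.22  62.12] yaw 31.1 tz [ 0.036  0.025 -0.999] q [ 0.02  0.44  1.75  0.03  0.92 -0.54] F [ 1.36 -0.19 -0.63] M [-0.18  0.15 -0.05] w 27.9
```

Emit:
play_rows(
  series=[
    {"fingers": -0.2, "dx": 0, "dy": 0, "dz": 0, "turn": 0},
    {"fingers": -0.2, "dx": 0, "dy": 0, "dz": 0, "turn": 0},
    {"fingers": -0.2, "dx": 0, "dy": 0, "dz": 0, "turn": 0},
    {"fingers": -0.2, "dx": 0, "dy": 0, "dz": 20, "turn": 0},
    {"fingers": -0.2, "dx": 0, "dy": 0, "dz": 25, "turn": 0},
    {"fingers": 1, "dx": 8, "dy": -12, "dz": 2, "turn": 0.05},
    {"fingers": 1, "dx": 8, "dy": -12, "dz": 0, "turn": 0.05},
    {"fingers": 1, "dx": 8, "dy": -12, "dz": 0, "turn": 0},
    {"fingers": 1, "dx": 0, "dy": 0, "dz": -20, "turn": 0},
    {"fingers": 1, "dx": 0, "dy": 0, "dz": -20, "turn": 0},
    {"fingers": 1, "dx": 0, "dy": 2, "dz": -8, "turn": 0},
    {"fingers": 1, "dx": 0, "dy": 0, "dz": -1, "turn": 0},
    {"fingers": 1, "dx": 0, "dy": 0, "dz": -0.7, "turn": 0},
  ],
  squeeze=25,
)

```text
clock: 18.28
position: [0.6172, 0.051, 0.0631]
ee_rot: [-0.007, 0.948, 0.317, 0.024]
contact_force: [-0.6, 0.3, -0.1]
width: 0.0001
```

```bash
python3 -c "
from h import *
st()"
```

```text
t 18.28 p [617.24  51.03  63.13] yaw 37.0 tz [ 0.042  0.029 -0.999] q [-0.05  0.47  1.69  0.04  0.94 -0.72] F [-0.57  0.34 -0.13] M [0.03 0.01 0.  ] w 0.1
```

Emit:
play_rows(
  series=[
    {"fingers": 1, "dx": 0, "dy": 0, "dz": -6, "turn": 0},
    {"fingers": 1, "dx": 0, "dy": 0, "dz": -3, "turn": 0},
    {"fingers": 1, "dx": 0, "dy": 0, "dz": -1, "turn": 0},
    {"fingers": 1, "dx": 0, "dy": 0, "dz": -0.7, "turn": 0},
    {"fingers": 1, "dx": 0, "dy": 0, "dz": -0.7, "turn": 0},
    {"fingers": 1, "dx": 0, "dy": 0, "dz": -0.7, "turn": 0},
    {"fingers": 1, "dx": 0, "dy": 0, "dz": -0.7, "turn": 0},
    {"fingers": 1, "dx": 0, "dy": 0, "dz": -0.7, "turn": 0},
    {"fingers": 1, "dx": 0, "dy": 0, "dz": -0.7, "turn": 0},
  ],
)

```text
clock: 19.03
position: [0.6188, 0.0517, 0.0512]
ee_rot: [-0.006, 0.948, 0.318, 0.027]
contact_force: [-1.8, -0.8, 7.6]
width: 0.0003
```

```bash
python3 -c "
from h import *
samp(3)"
```

```text
[[5.1249e+01 4.6000e-02 2.9000e-02 7.5920e+00]
 [5.1332e+01 4.7000e-02 2.9000e-02 4.2800e+00]
 [5.1312e+01 4.7000e-02 2.9000e-02 3.7340e+00]] 19.1333 [618.844, 51.722, 51.298, 0.047, 0.029, -0.998, 37.059, 5.202]
```

Emit:
play_rows(
  series=[
    {"fingers": 1, "dx": 0, "dy": 0, "dz": 6, "turn": 0},
    {"fingers": 1, "dx": 0, "dy": 0, "dz": 4, "turn": 0},
    {"fingers": 1, "dx": 18, "dy": -28, "dz": 0, "turn": 0},
    {"fingers": 1, "dx": 18, "dy": -28, "dz": 0, "turn": 0},
    {"fingers": 1, "dx": 2, "dy": -3, "dz": 0, "turn": 0},
    {"fingers": 1, "dx": 0, "dy": 0, "dz": -2, "turn": 0},
    {"fingers": 1, "dx": 0, "dy": 0, "dz": -2, "turn": 0},
  ],
)

```text
clock: 19.72
position: [0.6587, -0.0083, 0.06]
ee_rot: [-0.006, 0.948, 0.318, 0.028]
contact_force: [0.1, -0.2, 1.1]
width: 0.0001
```

```bash
python3 -c "
from h import *
st()"
```

```text
t 19.72 p [658.67  -8.32  60.02] yaw 37.2 tz [ 0.05   0.029 -0.998] q [-0.14  0.52  1.61  0.04  0.98 -0.81] F [ 0.1  -0.24  1.08] M [-0.06  0.06 -0.02] w 0.1
```

Emit:
play_rows(
  series=[
    {"fingers": 1, "dx": 0, "dy": 0, "dz": -3.5, "turn": 0},
    {"fingers": 1, "dx": 0, "dy": 0, "dz": -2, "turn": 0},
    {"fingers": 1, "dx": 0, "dy": 0, "dz": -0.7, "turn": 0},
    {"fingers": 1, "dx": 0, "dy": 0, "dz": -0.7, "turn": 0},
    {"fingers": 1, "dx": 0, "dy": 0, "dz": -0.7, "turn": 0},
    {"fingers": 1, "dx": 0, "dy": 0, "dz": -0.7, "turn": 0},
    {"fingers": 1, "dx": 0, "dy": 0, "dz": -0.7, "turn": 0},
    {"fingers": 1, "dx": 0, "dy": 0, "dz": -0.7, "turn": 0},
  ],
)

```text
clock: 20.38
position: [0.6558, -0.0054, 0.0513]
ee_rot: [-0.005, 0.947, 0.321, 0.027]
contact_force: [-1.0, -2.0, 5.3]
width: 0.0
```

```bash
python3 -c "
from h import *
samp(3)"
```

```text
[[5.1296e+01 4.8000e-02 2.8000e-02 5.3290e+00]
 [5.1281e+01 4.8000e-02 2.8000e-02 4.5760e+00]
 [5.1285e+01 4.8000e-02 2.8000e-02 6.4380e+00]] 20.4833 [655.817, -5.404, 51.287, 0.048, 0.028, -0.998, 37.459, 5.448]
```

Emit:
play_rows(
  series=[
    {"fingers": 1, "dx": 0, "dy": 0, "dz": 6, "turn": 0},
    {"fingers": 1, "dx": 0, "dy": 0, "dz": 4, "turn": 0},
    {"fingers": 1, "dx": -30, "dy": -22, "dz": 0, "turn": 0},
    {"fingers": 1, "dx": -30, "dy": -22, "dz": 0, "turn": 0},
    {"fingers": 1, "dx": -2, "dy": -2, "dz": 0, "turn": 0},
    {"fingers": 1, "dx": 0, "dy": 0, "dz": -2, "turn": 0},
    {"fingers": 1, "dx": 0, "dy": 0, "dz": -2, "turn": 0},
  ],
)

```text
clock: 21.07
position: [0.5935, -0.0498, 0.058]
ee_rot: [-0.006, 0.947, 0.321, 0.029]
contact_force: [0.1, -0.0, 1.1]
width: -0.0
```

```bash
python3 -c "
from h import *
st()"
```

```text
t 21.07 p [593.51 -49.83  58.04] yaw 37.5 tz [ 0.051  0.031 -0.998] q [-0.23  0.44  1.76  0.05  0.9  -0.91] F [ 0.11 -0.01  1.07] M [-0.02  0.02  0.  ] w -0.0
```

Emit:
play_rows(
  series=[
    {"fingers": 1, "dx": 0, "dy": 0, "dz": -2, "turn": 0},
    {"fingers": 1, "dx": 0, "dy": 0, "dz": -1, "turn": 0},
    {"fingers": 1, "dx": 0, "dy": 0, "dz": -0.7, "turn": 0},
    {"fingers": 1, "dx": 0, "dy": 0, "dz": -0.7, "turn": 0},
    {"fingers": 1, "dx": 0, "dy": 0, "dz": -0.7, "turn": 0},
    {"fingers": 1, "dx": 0, "dy": 0, "dz": -0.7, "turn": 0},
    {"fingers": 1, "dx": 0, "dy": 0, "dz": -0.7, "turn": 0},
    {"fingers": 1, "dx": 0, "dy": 0, "dz": -0.7, "turn": 0},
  ],
)

```text
clock: 21.73
position: [0.5976, -0.0475, 0.0513]
ee_rot: [-0.006, 0.946, 0.323, 0.03]
contact_force: [-2.3, -1.1, 6.1]
width: 0.0001
```

```bash
python3 -c "
from h import *
samp(3)"
```

```text
[[5.1264e+01 5.3000e-02 3.1000e-02 6.1180e+00]
 [5.1267e+01 5.3000e-02 3.1000e-02 6.1320e+00]
 [5.1275e+01 5.3000e-02 3.1000e-02 5.2920e+00]] 21.8333 [597.586, -47.533, 51.269, 0.053, 0.031, -0.998, 37.747, 5.847]
```

Emit:
play_rows(
  series=[
    {"fingers": 1, "dx": 0, "dy": 0, "dz": 6, "turn": 0},
    {"fingers": 1, "dx": 0, "dy": 0, "dz": 4, "turn": 0},
    {"fingers": 1, "dx": -30, "dy": 27, "dz": 0, "turn": 0},
    {"fingers": 1, "dx": -30, "dy": 27, "dz": 0, "turn": 0},
    {"fingers": 1, "dx": -2, "dy": 2, "dz": 0, "turn": 0},
    {"fingers": 1, "dx": 0, "dy": 0, "dz": -2, "turn": 0},
    {"fingers": 1, "dx": 0, "dy": 0, "dz": -2, "turn": 0},
  ],
)

```text
clock: 22.42
position: [0.5372, 0.0093, 0.0602]
ee_rot: [-0.004, 0.946, 0.323, 0.034]
contact_force: [0.3, -0.4, 0.0]
width: 0.0003
```

```bash
python3 -c "
from h import *
st()"
```

```text
t 22.42 p [537.16   9.32  60.16] yaw 37.7 tz [ 0.061  0.03  -0.998] q [-0.14  0.36  1.89  0.05  0.83 -0.83] F [ 0.3  -0.4   0.02] M [-0.01  0.01  0.03] w 0.3
```

Emit:
play_rows(
  series=[
    {"fingers": 1, "dx": -5, "dy": 0, "dz": -3.5, "turn": 0},
    {"fingers": 1, "dx": -5, "dy": 0, "dz": -2, "turn": 0},
    {"fingers": 1, "dx": 0, "dy": 0, "dz": -0.7, "turn": 0},
    {"fingers": 1, "dx": 0, "dy": 0, "dz": -0.7, "turn": 0},
    {"fingers": 1, "dx": 0, "dy": 0, "dz": -0.7, "turn": 0},
    {"fingers": 1, "dx": 0, "dy": 0, "dz": -0.7, "turn": 0},
    {"fingers": 1, "dx": 0, "dy": 0, "dz": -0.7, "turn": 0},
    {"fingers": 1, "dx": 0, "dy": 0, "dz": -0.7, "turn": 0},
  ],
)

```text
clock: 23.08
position: [0.5301, 0.0068, 0.0512]
ee_rot: [-0.004, 0.946, 0.321, 0.035]
contact_force: [-2.4, 0.6, 7.9]
width: 0.0002
```

Run:
```python
from fit import *
samp(3);s=st()
p=np.array(s["position"])*1e3;w,x,y,z=s["ee_rot"];R=Ro.from_quat([x,y,z,w]).as_matrix()
P=(tuple(p),tuple(R[:,2]),np.degrees(np.arctan2(R[1,0],R[0,0])))
B=((618.8,51.7,51.30),(.047,.029,-1),37.06);F=((655.8,-5.4,51.287),(.048,.028,-1),37.46);A=((597.6,-47.5,51.27),(.053,.031,-1),37.75)
for h in((14.5,11),(8,6),(.1,.1)):
  for T in([P,A,B],[P,F,B],[P,A,F]): fit(T,*h)
```

```text
[[5.1249e+01 6.3000e-02 3.0000e-02 7.8950e+00]
 [5.1222e+01 6.3000e-02 3.0000e-02 6.9010e+00]
 [5.1245e+01 6.3000e-02 3.0000e-02 8.0180e+00]] 23.1833 [530.096, 6.822, 51.239, 0.063, 0.03, -0.998, 37.477, 7.604]
t 23.18 p [530.08   6.81  51.24] yaw 37.5 tz [ 0.063  0.03  -0.998] q [-0.14  0.36  1.92  0.05  0.8  -0.83] F [-2.72  0.95  8.02] M [0.15 0.46 0.05] w -0.0
a,b,bias mm [0.18 0.38 0.94] cw turn A,B rad [-0.145 -0.301] tips [(np.float64(-32.55605976842395), np.float64(-35.484251527996925)), (np.float64(51.377065392867806), np.float64(-13.957333255926306)), (np.float64(-15.35618631671618), np.float64(62.44131278093291))]
a,b,bias mm [-0.03  0.42  0.91] cw turn A,B rad [ 0.025 -0.331] tips [(np.float64(-32.55605976842395), np.float64(-35.484251527996925)), (np.float64(52.529448109533185), np.float64(57.86412603079609)), (np.float64(-15.35618631671618), np.float64(62.44131278093291))]
a,b,bias mm [0.24 0.18 0.92] cw turn A,B rad [-0.187 -0.138] tips [(np.float64(-32.55605976842395), np.float64(-35.484251527996925)), (np.float64(51.377065392867806), np.float64(-13.957333255926306)),
[... 969 characters left out ...]
p.float64(-35.484251527996925)), (np.float64(51.377065392867806), np.float64(-13.957333255926306)), (np.float64(-15.35618631671618), np.float64(62.44131278093291))]
a,b,bias mm [-0.02  0.06 -0.25] cw turn A,B rad [ 0.015 -0.048] tips [(np.float64(-32.55605976842395), np.float64(-35.484251527996925)), (np.float64(52.529448109533185), np.float64(57.86412603079609)), (np.float64(-15.35618631671618), np.float64(62.44131278093291))]
a,b,bias mm [ 0.02  0.02 -0.25] cw turn A,B rad [-0.018 -0.018] tips [(np.float64(-32.55605976842395), np.float64(-35.484251527996925)), (np.float64(51.377065392867806), np.float64(-13.957333255926306)), (np.float64(52.529448109533185), np.float64(57.86412603079609))]
```

Round 3 shows the plate level at all four points, to about 0.05 mm with the point-tip model that fits best. The tool has picked up about 4° of tilt, so I'll lift, swing towards the dish and yaw to counter it.

Emit:
play_rows(
  series=[
    {"fingers": 1, "dx": 0, "dy": 0, "dz": 30, "turn": 0},
    {"fingers": 1, "dx": 0, "dy": 0, "dz": 36, "turn": -0.11},
    {"fingers": 1, "dx": 0, "dy": -10, "dz": 20, "turn": -0.12},
    {"fingers": 1, "dx": -1, "dy": -15, "dz": 0, "turn": -0.12},
    {"fingers": 1, "dx": -1, "dy": -15, "dz": 0, "turn": -0.12},
    {"fingers": 1, "dx": -1, "dy": -15, "dz": 0, "turn": -0.12},
    {"fingers": 1, "dx": -1, "dy": -15, "dz": 0, "turn": -0.12},
    {"fingers": 1, "dx": -1, "dy": -15, "dz": 0, "turn": -0.12},
    {"fingers": 1, "dx": -1, "dy": -15, "dz": 0, "turn": -0.12},
    {"fingers": 1, "dx": -1, "dy": -15, "dz": 0, "turn": -0.12},
    {"fingers": 1, "dx": -1, "dy": -15, "dz": 0, "turn": -0.12},
    {"fingers": 1, "dx": -1, "dy": -15, "dz": 0, "turn": -0.12},
    {"fingers": 1, "dx": -1, "dy": -15, "dz": 0, "turn": -0.12},
    {"fingers": 1, "dx": -1, "dy": -15, "dz": 0, "turn": -0.12},
    {"fingers": 1, "dx": -1, "dy": -15, "dz": 0, "turn": -0.12},
    {"fingers": 0, "dx": -1, "dy": -15, "dz": 0, "turn": -0.12},
    {"fingers": -0.8, "dx": -1, "dy": -15, "dz": 0, "turn": -0.12},
    {"fingers": -1, "dx": -1, "dy": -15, "dz": 0, "turn": -0.12},
    {"fingers": -1, "dx": -1, "dy": -15, "dz": 0, "turn": -0.12},
    {"fingers": -1, "dx": 0, "dy": 0, "dz": 0, "turn": -0.12},
  ],
)

```text
clock: 24.85
position: [0.5179, -0.2601, 0.1426]
ee_rot: [-0.033, -0.655, 0.755, -0.024]
contact_force: [0.3, -0.1, -0.3]
width: 0.0605
```

```bash
python3 -c "
from h import *
st()"
```

```text
t 24.85 p [ 517.9  -260.12  142.65] yaw -98.1 tz [-0.018 -0.08  -0.997] q [-0.54  0.35  1.66 -0.09  1.11  1.21] F [ 0.31 -0.12 -0.32] M [ 0.04 -0.03  0.01] w 60.5
```

Emit:
play_rows(
  series=[
    {"fingers": -1, "dx": 0, "dy": 0, "dz": 0, "turn": -0.12},
    {"fingers": -1, "dx": 0, "dy": 0, "dz": 0, "turn": -0.12},
    {"fingers": -1, "dx": 0, "dy": 0, "dz": 0, "turn": -0.12},
    {"fingers": -1, "dx": 0, "dy": 0, "dz": 0, "turn": -0.12},
    {"fingers": -1, "dx": 0, "dy": 0, "dz": 0, "turn": -0.12},
    {"fingers": -1, "dx": 0, "dy": 0, "dz": 0, "turn": -0.12},
    {"fingers": -1, "dx": 0, "dy": 0, "dz": 0, "turn": -0.12},
    {"fingers": -1, "dx": 0, "dy": 0, "dz": 0, "turn": -0.12},
  ],
)

```text
clock: 25.52
position: [0.5197, -0.2646, 0.141]
ee_rot: [-0.04, -0.214, 0.976, -0.006]
contact_force: [0.4, 0.1, -0.7]
width: 0.0855
```

```bash
python3 -c "
from h import *
st()"
```

```text
t 25.52 p [ 519.65 -264.6   140.99] yaw -155.3 tz [-0.076 -0.029 -0.997] q [-0.55  0.39  1.6  -0.07  1.2   2.19] F [ 0.44  0.07 -0.73] M [ 0.   -0.07  0.03] w 85.5
```

Emit:
play_rows(
  series=[
    {"fingers": -1, "dx": 0, "dy": 0, "dz": 0, "turn": 0},
    {"fingers": -1, "dx": 0, "dy": 0, "dz": 0, "turn": 0},
    {"fingers": -1, "dx": 0, "dy": 0, "dz": 0, "turn": 0},
    {"fingers": -1, "dx": 0, "dy": 0, "dz": 0, "turn": 0},
    {"fingers": -1, "dx": 0, "dy": 0, "dz": 0, "turn": 0},
    {"fingers": -1, "dx": 0, "dy": 0, "dz": 0, "turn": 0},
  ],
)

```text
clock: 26.02
position: [0.5202, -0.2657, 0.1402]
ee_rot: [-0.04, -0.217, 0.975, -0.006]
contact_force: [-1.0, 0.0, 0.2]
width: 0.0855
```

Run:
```python
from h import *
s=st();im=wcam(get_image("wrist"),s);save(im,"6.png",None,1)
print(proj(im,(.511,-.2645,.015)))
```

```text
t 26.02 p [ 520.18 -265.68  140.22] yaw -154.9 tz [-0.076 -0.03  -0.997] q [-0.55  0.39  1.6  -0.07  1.2   2.18] F [-1.02  0.04  0.18] M [ 0.02 -0.04  0.02] w 85.5
[256.00021161 190.7398991 ]
```

View pics/6.png

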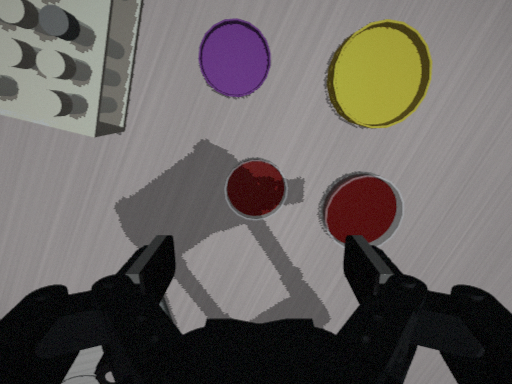

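Picture 6: the small red dish is at (256,188), which matches the projection (256,191). The purple, yellow and large red dishes and the rack are clear of the fingers. I'll descend in small rows and watch the tilt.

Emit:
play_rows(
  series=[
    {"fingers": -0.7, "dx": -3, "dy": 0, "dz": -6, "turn": 0},
    {"fingers": -0.7, "dx": -3, "dy": 0, "dz": -6, "turn": 0},
    {"fingers": -0.7, "dx": -3, "dy": 0, "dz": -6, "turn": 0},
    {"fingers": -0.7, "dx": 0, "dy": 0, "dz": -6, "turn": 0},
    {"fingers": -0.7, "dx": 0, "dy": 0, "dz": -6, "turn": 0},
    {"fingers": -0.7, "dx": 0, "dy": 0, "dz": -6, "turn": 0},
    {"fingers": -0.7, "dx": 0, "dy": 0, "dz": -6, "turn": 0},
    {"fingers": -0.7, "dx": 0, "dy": 0, "dz": -6, "turn": 0},
    {"fingers": -0.7, "dx": 0, "dy": 0, "dz": -6, "turn": 0},
    {"fingers": -0.7, "dx": 0, "dy": 0, "dz": -6, "turn": 0},
    {"fingers": -0.7, "dx": 0, "dy": 0, "dz": -6, "turn": 0},
    {"fingers": -0.7, "dx": 0, "dy": 0, "dz": -6, "turn": 0},
  ],
)

```text
clock: 27.07
position: [0.51, -0.2653, 0.0609]
ee_rot: [-0.04, -0.218, 0.975, -0.006]
contact_force: [0.2, 0.2, -0.6]
width: 0.073
```

```bash
python3 -c "
from h import *
st()"
```

```text
t 27.07 p [ 509.95 -265.31   60.9 ] yaw -154.8 tz [-0.076 -0.03  -0.997] q [-0.56  0.46  1.72 -0.08  1.02  2.18] F [ 0.21  0.21 -0.57] M [ 0.02 -0.02  0.01] w 73.0
```

Tilt is steady at 4.7° along the jaw axis. Before grasping, I'll let the open fingertips square themselves by pressing lightly on empty bench.

Emit:
play_rows(
  series=[
    {"fingers": -1, "dx": -22, "dy": 28, "dz": 0, "turn": 0},
    {"fingers": -1, "dx": -22, "dy": 28, "dz": 0, "turn": 0},
    {"fingers": -1, "dx": -22, "dy": 28, "dz": 0, "turn": 0},
    {"fingers": -1, "dx": -22, "dy": 28, "dz": -8, "turn": 0},
    {"fingers": -1, "dx": 0, "dy": 0, "dz": -14, "turn": 0},
    {"fingers": -1, "dx": 0, "dy": 0, "dz": -10, "turn": 0},
    {"fingers": -1, "dx": 0, "dy": 0, "dz": -5, "turn": 0},
    {"fingers": -1, "dx": 0, "dy": 0, "dz": -3, "turn": 0},
    {"fingers": -1, "dx": 0, "dy": 0, "dz": -2, "turn": 0},
  ],
)

```text
clock: 27.82
position: [0.4199, -0.1515, 0.0137]
ee_rot: [-0.039, -0.217, 0.975, -0.008]
contact_force: [-0.0, 0.7, -0.1]
width: 0.0855
```

```bash
python3 -c "
from h import *
st()"
```

```text
t 27.82 p [ 419.93 -151.48   13.75] yaw -154.9 tz [-0.073 -0.032 -0.997] q [-0.45  0.37  2.05 -0.09  0.77  2.31] F [-0.04  0.65 -0.11] M [-0.   -0.04 -0.02] w 85.5
```

Emit:
play_rows(
  series=[
    {"fingers": -1, "dx": 0, "dy": 0, "dz": -5, "turn": 0},
    {"fingers": -1, "dx": 0, "dy": 0, "dz": -3, "turn": 0},
    {"fingers": -1, "dx": 0, "dy": 0, "dz": -2, "turn": 0},
    {"fingers": -1, "dx": 0, "dy": 0, "dz": -2, "turn": 0},
    {"fingers": -1, "dx": 0, "dy": 0, "dz": -2, "turn": 0},
  ],
)

```text
clock: 28.23
position: [0.4234, -0.1543, 0.001]
ee_rot: [-0.038, -0.215, 0.976, -0.009]
contact_force: [-9.9, 6.8, 46.3]
width: 0.0858
```

```bash
python3 -c "
from h import *
st()"
```

```text
t 28.23 p [ 423.37 -154.32    1.03] yaw -155.1 tz [-0.07  -0.033 -0.997] q [-0.46  0.4   2.06 -0.09  0.74  2.32] F [-9.89  6.82 46.26] M [1.58 0.12 0.31] w 85.8
```

Emit:
play_rows(
  series=[
    {"fingers": -1, "dx": 0, "dy": 0, "dz": -1, "turn": 0},
    {"fingers": -1, "dx": 0, "dy": 0, "dz": -1, "turn": 0},
    {"fingers": -1, "dx": 0, "dy": 0, "dz": -1, "turn": 0},
    {"fingers": -1, "dx": 0, "dy": 0, "dz": -1, "turn": 0},
    {"fingers": -1, "dx": 0, "dy": 0, "dz": -1, "turn": 0},
    {"fingers": -1, "dx": 0, "dy": 0, "dz": -1, "turn": 0},
  ],
)

```text
clock: 28.73
position: [0.4233, -0.1542, 0.0013]
ee_rot: [-0.037, -0.215, 0.976, -0.009]
contact_force: [-2.8, 1.4, 10.9]
width: 0.0854
```

```bash
python3 -c "
from h import *
st()"
```

```text
t 28.73 p [ 423.26 -154.23    1.32] yaw -155.2 tz [-0.068 -0.033 -0.997] q [-0.46  0.4   2.06 -0.09  0.74  2.32] F [-2.83  1.43 10.87] M [0.46 0.06 0.06] w 85.4
```

Emit:
play_rows(
  series=[
    {"fingers": -1, "dx": -4, "dy": -1, "dz": -1, "turn": 0},
    {"fingers": -1, "dx": -4, "dy": -1, "dz": -1, "turn": 0},
    {"fingers": -1, "dx": -4, "dy": -1, "dz": -1, "turn": 0},
    {"fingers": -1, "dx": -4, "dy": -1, "dz": -1, "turn": 0},
    {"fingers": -1, "dx": -4, "dy": -1, "dz": -1, "turn": 0},
    {"fingers": -1, "dx": -4, "dy": -1, "dz": -1, "turn": 0},
    {"fingers": -1, "dx": -4, "dy": -1, "dz": -1, "turn": 0},
    {"fingers": -1, "dx": -4, "dy": -1, "dz": -1, "turn": 0},
  ],
)

```text
clock: 29.4
position: [0.4087, -0.1673, -0.0001]
ee_rot: [-0.018, -0.211, 0.977, -0.018]
contact_force: [4.1, 2.8, 7.2]
width: 0.0856
```

```bash
python3 -c "
from h import *
st()"
```

```text
t 29.4 p [ 4.0872e+02 -1.6725e+02 -1.1000e-01] yaw -155.6 tz [-0.028 -0.043 -0.999] q [-0.51  0.37  2.11 -0.08  0.66  2.28] F [4.12 2.76 7.25] M [ 0.58 -0.77  0.05] w 85.6
```

Emit:
play_rows(
  series=[
    {"fingers": -1, "dx": -2, "dy": -4, "dz": -1, "turn": 0},
    {"fingers": -1, "dx": -2, "dy": -4, "dz": -1, "turn": 0},
    {"fingers": -1, "dx": -2, "dy": -4, "dz": -1, "turn": 0},
    {"fingers": -1, "dx": -2, "dy": -4, "dz": -1, "turn": 0},
  ],
)

```text
clock: 29.73
position: [0.4049, -0.1813, -0.0008]
ee_rot: [-0.012, -0.209, 0.978, -0.017]
contact_force: [2.3, 6.8, 10.8]
width: 0.0857
```

```bash
python3 -c "
from h import *
st()"
```

```text
t 29.73 p [ 404.93 -181.3    -0.77] yaw -155.9 tz [-0.017 -0.039 -0.999] q [-0.54  0.37  2.11 -0.07  0.65  2.23] F [ 2.3   6.75 10.84] M [ 1.38 -0.75  0.26] w 85.7
```

Emit:
play_rows(
  series=[
    {"fingers": -1, "dx": -1, "dy": -5, "dz": -1.5, "turn": 0},
    {"fingers": -1, "dx": -1, "dy": -5, "dz": -1.5, "turn": 0},
    {"fingers": -1, "dx": -1, "dy": -5, "dz": -1.5, "turn": 0},
    {"fingers": -1, "dx": -1, "dy": -4, "dz": -1, "turn": 0},
  ],
)

```text
clock: 30.07
position: [0.4034, -0.1933, -0.0013]
ee_rot: [-0.007, -0.205, 0.979, -0.013]
contact_force: [1.1, 4.2, 7.8]
width: 0.0852
```

```bash
python3 -c "
from h import *
st()"
```

```text
t 30.07 p [ 403.42 -193.26   -1.33] yaw -156.4 tz [-0.008 -0.028 -1.   ] q [-0.58  0.38  2.11 -0.05  0.65  2.18] F [1.08 4.23 7.77] M [ 0.91 -0.48  0.15] w 85.2
```

Emit:
play_rows(
  series=[
    {"fingers": -0.7, "dx": 0, "dy": 0, "dz": 25, "turn": 0},
    {"fingers": -0.7, "dx": 2, "dy": 0, "dz": 25, "turn": 0},
    {"fingers": -0.7, "dx": 26, "dy": -17, "dz": 5, "turn": 0},
    {"fingers": -0.7, "dx": 26, "dy": -17, "dz": 0, "turn": 0},
    {"fingers": -0.7, "dx": 26, "dy": -17, "dz": 0, "turn": 0},
    {"fingers": -0.7, "dx": 22, "dy": -15, "dz": 0, "turn": 0},
    {"fingers": -0.7, "dx": 2, "dy": -1, "dz": 0, "turn": 0},
    {"fingers": -0.7, "dx": 0, "dy": 0, "dz": 0, "turn": 0},
    {"fingers": -0.7, "dx": 0, "dy": 0, "dz": 0, "turn": 0},
  ],
)

```text
clock: 30.82
position: [0.505, -0.2623, 0.055]
ee_rot: [-0.011, -0.204, 0.979, -0.01]
contact_force: [-0.7, -0.1, 0.2]
width: 0.0725
```

```bash
python3 -c "
from h import *
st()"
```

```text
t 30.82 p [ 505.   -262.33   54.96] yaw -156.4 tz [-0.017 -0.025 -1.   ] q [-0.58  0.43  1.78 -0.04  0.93  2.17] F [-0.73 -0.13  0.2 ] M [ 0.03  0.04 -0.03] w 72.5
```

Emit:
play_rows(
  series=[
    {"fingers": -0.7, "dx": 3, "dy": -1, "dz": -10, "turn": 0},
    {"fingers": -0.7, "dx": 2, "dy": -1, "dz": -10, "turn": 0},
    {"fingers": -0.7, "dx": 1, "dy": 0, "dz": -6, "turn": 0},
    {"fingers": -0.7, "dx": 0, "dy": 0, "dz": 0, "turn": 0},
  ],
)

```text
clock: 31.15
position: [0.5067, -0.2618, 0.0253]
ee_rot: [-0.014, -0.204, 0.979, -0.008]
contact_force: [-0.4, -0.0, 0.3]
width: 0.0724
```

Run:
```python
from h import *
s=st();im=wcam(get_image("wrist"),s);s=st();save(im,"7.png",None,1)
print(proj(im,(.511,-.2645,.015)),proj(im,(.511+.030*.979,-.2645-.03*.2,.015)))
```

```text
t 31.15 p [ 506.74 -261.78   25.26] yaw -156.4 tz [-0.023 -0.022 -1.   ] q [-0.58  0.47  1.8  -0.04  0.88  2.18] F [-0.37 -0.02  0.32] M [0.04 0.02 0.05] w 72.4
t 31.2 p [ 506.61 -261.7    25.57] yaw -156.4 tz [-0.023 -0.021 -0.999] q [-0.58  0.47  1.8  -0.04  0.88  2.18] F [-0.66  0.1  -0.89] M [-0.01 -0.03  0.  ] w 72.9
[252.46846481 234.55687831] [205.52052888 204.80023346]
```

View pics/7.png

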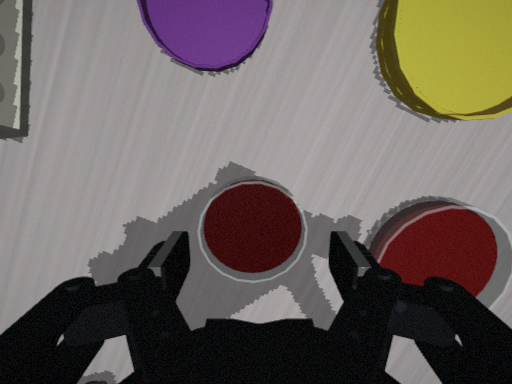

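Picture 7: the dish rim is centred at (253,230), between the fingers at (175,250) and (345,250). The large red dish is clear, to the right. I'll shift about 6 mm and descend.

Emit:
play_rows(
  series=[
    {"fingers": -0.7, "dx": 4, "dy": -3, "dz": 0, "turn": 0},
    {"fingers": -0.7, "dx": 2, "dy": -2, "dz": -5, "turn": 0},
    {"fingers": -0.7, "dx": 0, "dy": 0, "dz": -5, "turn": 0},
    {"fingers": -0.7, "dx": 0, "dy": 0, "dz": -4, "turn": 0},
    {"fingers": -0.7, "dx": 0, "dy": 0, "dz": -2, "turn": 0},
    {"fingers": -0.7, "dx": 0, "dy": 0, "dz": 0, "turn": 0},
  ],
)

```text
clock: 31.7
position: [0.513, -0.2669, 0.0081]
ee_rot: [-0.014, -0.205, 0.979, -0.008]
contact_force: [0.3, 0.2, -0.4]
width: 0.0725
```

```bash
python3 -c "
from h import *
st()"
```

```text
t 31.7 p [ 512.97 -266.92    8.13] yaw -156.4 tz [-0.023 -0.022 -0.999] q [-0.58  0.51  1.8  -0.04  0.85  2.18] F [ 0.26  0.23 -0.39] M [-0.04 -0.03  0.04] w 72.5
```

Emit:
play_rows(
  series=[
    {"fingers": -0.7, "dx": -1, "dy": 1, "dz": -2.5, "turn": 0},
    {"fingers": -0.7, "dx": 0, "dy": 0, "dz": 0, "turn": 0},
    {"fingers": 0, "dx": 0, "dy": 0, "dz": 0, "turn": 0},
    {"fingers": 0, "dx": 0, "dy": 0, "dz": 0, "turn": 0},
    {"fingers": 0, "dx": 0, "dy": 0, "dz": 0, "turn": 0},
    {"fingers": 0, "dx": 0, "dy": 0, "dz": 0, "turn": 0},
  ],
  squeeze=20,
)

```text
clock: 32.2
position: [0.5159, -0.2658, 0.0084]
ee_rot: [-0.009, -0.204, 0.979, -0.01]
contact_force: [1.2, -0.2, -0.7]
width: 0.0585
```

```bash
python3 -c "
from h import *
st()"
```

```text
t 32.2 p [ 515.87 -265.8     8.38] yaw -156.5 tz [-0.014 -0.023 -1.   ] q [-0.58  0.5   1.8  -0.04  0.84  2.18] F [ 1.18 -0.18 -0.73] M [0.01 0.03 0.05] w 58.5
```

Emit:
play_rows(
  series=[
    {"fingers": 0, "dx": 0, "dy": 0, "dz": 5, "turn": 0},
    {"fingers": 0, "dx": 0, "dy": 0, "dz": 15, "turn": 0},
    {"fingers": 0, "dx": 0, "dy": 0, "dz": 25, "turn": 0},
    {"fingers": 0, "dx": 0, "dy": 0, "dz": 25, "turn": 0},
    {"fingers": 0, "dx": 0, "dy": 0, "dz": 25, "turn": 0},
    {"fingers": 0, "dx": 0, "dy": 0, "dz": 15, "turn": 0},
    {"fingers": 0, "dx": 0, "dy": 0, "dz": 0, "turn": 0},
  ],
)

```text
clock: 32.78
position: [0.5113, -0.2643, 0.1212]
ee_rot: [-0.013, -0.204, 0.979, -0.007]
contact_force: [0.3, -0.4, 0.2]
width: 0.0584
```

Run:
```python
from h import *
s=st();im=wcam(get_image("wrist"),s);s=st();save(im,"8.png",None,1)
z=s["position"][2]+.006
p=s["position"];print(z,proj(im,(p[0],p[1],z)),ray(im,(253,230),z).round(4))
m=cv2.inRange(cv2.cvtColor(im["pixels"],cv2.COLOR_RGB2HSV),(0,100,40),(8,255,255))|cv2.inRange(cv2.cvtColor(im["pixels"],cv2.COLOR_RGB2HSV),(172,100,40),(180,255,255))
n,l,st_,c=cv2.connectedComponentsWithStats(m)
for i in range(1,n):
  if st_[i,4]>300: print(c[i],st_[i],ray(im,c[i],z).round(4))
```

```text
t 32.78 p [ 511.3  -264.28  121.19] yaw -156.5 tz [-0.023 -0.019 -1.   ] q [-0.58  0.37  1.68 -0.03  1.1   2.17] F [ 0.32 -0.35  0.19] M [-0.01 -0.04 -0.01] w 58.4
t 32.83 p [ 510.85 -263.98  119.97] yaw -156.5 tz [-0.025 -0.018 -1.   ] q [-0.58  0.38  1.68 -0.03  1.1   2.17] F [-0.29 -0.44 -0.48] M [ 0.   -0.05  0.04] w 58.7
0.12596860784495334 [259.01141081 255.689066  ] [ 0.519  -0.2755  0.126 ]
[372.73284477 213.44081723] [ 334  176   78   75 4503] [ 0.4692 -0.3057  0.126 ]
[258.75352985 253.33985633] [ 205  207  108   95 8074] [ 0.5115 -0.2651  0.126 ]
```

View pics/8.png

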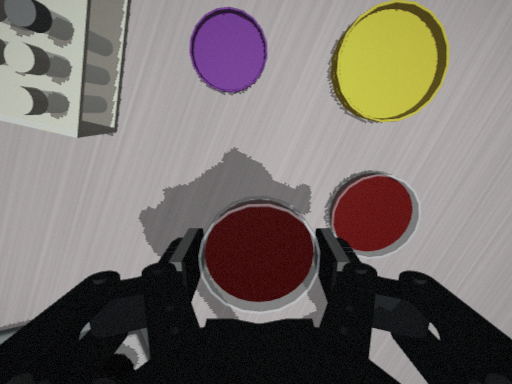

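Picture 8: the dish is held between the pads, centred at (259,253), about 1 mm from the TCP. I'll carry it over the plate.

Emit:
play_rows(
  series=[
    {"fingers": 0, "dx": 4, "dy": 15, "dz": 0, "turn": 0},
    {"fingers": 0, "dx": 7, "dy": 28, "dz": 0, "turn": 0},
    {"fingers": 0, "dx": 8, "dy": 30, "dz": 0, "turn": 0},
    {"fingers": 0, "dx": 8, "dy": 30, "dz": 0, "turn": 0},
    {"fingers": 0, "dx": 8, "dy": 30, "dz": 0, "turn": 0},
    {"fingers": 0, "dx": 8, "dy": 30, "dz": 0, "turn": 0},
    {"fingers": 0, "dx": 8, "dy": 30, "dz": 0, "turn": 0},
    {"fingers": 0, "dx": 8, "dy": 30, "dz": 0, "turn": 0},
    {"fingers": 0, "dx": 6, "dy": 22, "dz": 0, "turn": 0},
    {"fingers": 0, "dx": 2, "dy": 8, "dz": 0, "turn": 0},
    {"fingers": 0, "dx": 0, "dy": 0, "dz": 0, "turn": 0},
    {"fingers": 0, "dx": 0, "dy": 0, "dz": 0, "turn": 0},
  ],
)

```text
clock: 33.83
position: [0.5681, -0.0005, 0.1027]
ee_rot: [-0.027, -0.202, 0.979, -0.002]
contact_force: [0.2, 0.0, -0.0]
width: 0.0587
```

```bash
python3 -c "
from h import *
st()"
```

```text
t 33.83 p [ 5.6814e+02 -4.8000e-01  1.0266e+02] yaw -156.7 tz [-0.053 -0.015 -0.999] q [-0.11  0.4   1.69 -0.02  1.1   2.64] F [ 0.16  0.03 -0.04] M [ 0.02 -0.01 -0.02] w 58.7
```

Emit:
play_rows(
  series=[
    {"fingers": 0, "dx": 3, "dy": 1, "dz": 0, "turn": 0.1},
    {"fingers": 0, "dx": 3, "dy": 1, "dz": 0, "turn": 0.1},
    {"fingers": 0, "dx": 3, "dy": 1, "dz": 0, "turn": 0.1},
    {"fingers": 0, "dx": 0, "dy": 0, "dz": 0, "turn": 0.1},
    {"fingers": 0, "dx": 0, "dy": 0, "dz": 0, "turn": 0},
  ],
)

```text
clock: 34.25
position: [0.5738, -0.005, 0.0993]
ee_rot: [-0.031, -0.398, 0.917, -0.008]
contact_force: [-0.1, 0.2, -0.6]
width: 0.0585
```

```bash
python3 -c "
from h import *
st()"
```

```text
t 34.25 p [573.79  -4.97  99.26] yaw -133.1 tz [-0.05  -0.039 -0.998] q [-0.1   0.41  1.68 -0.05  1.1   2.24] F [-0.11  0.19 -0.58] M [-0.   -0.03  0.02] w 58.5
```

Emit:
play_rows(
  series=[
    {"fingers": 0, "dx": 0, "dy": 0, "dz": 4, "turn": 0},
    {"fingers": 0, "dx": 0, "dy": 0, "dz": 4, "turn": 0},
    {"fingers": 0, "dx": 0, "dy": 0, "dz": 4, "turn": 0},
    {"fingers": 0, "dx": 0, "dy": 0, "dz": 4, "turn": 0},
    {"fingers": 0, "dx": 0, "dy": 0, "dz": 4, "turn": 0},
    {"fingers": 0, "dx": 0, "dy": 0, "dz": 0, "turn": 0},
  ],
)

```text
clock: 34.75
position: [0.5725, -0.0095, 0.1209]
ee_rot: [-0.032, -0.392, 0.92, -0.008]
contact_force: [0.4, -0.2, -0.3]
width: 0.0586
```

```bash
python3 -c "
from h import *
st()"
```

```text
t 34.75 p [572.55  -9.52 120.87] yaw -133.8 tz [-0.052 -0.04  -0.998] q [-0.11  0.39  1.65 -0.05  1.15  2.25] F [ 0.41 -0.21 -0.27] M [ 0.04 -0.06  0.01] w 58.6
```

Emit:
play_rows(
  series=[
    {"fingers": 0, "dx": 6, "dy": 9, "dz": -18, "turn": 0},
    {"fingers": 0, "dx": 6, "dy": 9, "dz": -15, "turn": 0},
    {"fingers": 0, "dx": 6, "dy": 8, "dz": -12, "turn": 0},
    {"fingers": 0, "dx": 0, "dy": 0, "dz": -8, "turn": 0},
    {"fingers": 0, "dx": 0, "dy": 0, "dz": -4, "turn": 0},
    {"fingers": 0, "dx": 0, "dy": 0, "dz": 0, "turn": 0},
  ],
)

```text
clock: 35.25
position: [0.5928, 0.0172, 0.064]
ee_rot: [-0.03, -0.391, 0.92, -0.01]
contact_force: [-0.6, -0.7, -0.8]
width: 0.0587
```

```bash
python3 -c "
from h import *
st()"
```

```text
t 35.25 p [592.8   17.2   63.97] yaw -133.9 tz [-0.047 -0.041 -0.998] q [-0.06  0.47  1.68 -0.05  1.04  2.3 ] F [-0.6  -0.74 -0.84] M [ 0.11  0.05 -0.  ] w 58.7
```

Emit:
play_rows(
  series=[
    {"fingers": 0, "dx": 0, "dy": -1, "dz": -5, "turn": 0},
    {"fingers": 0, "dx": 0, "dy": -1, "dz": -3, "turn": 0},
    {"fingers": 0, "dx": 0, "dy": -1, "dz": -1, "turn": 0},
    {"fingers": 0, "dx": -0.5, "dy": -1, "dz": -0.7, "turn": 0},
    {"fingers": 0, "dx": -0.5, "dy": -0.5, "dz": -0.7, "turn": 0},
    {"fingers": 0, "dx": -0.5, "dy": -0.5, "dz": -0.7, "turn": 0},
  ],
)

```text
clock: 35.75
position: [0.5913, 0.0103, 0.0532]
ee_rot: [-0.029, -0.391, 0.92, -0.011]
contact_force: [0.9, 0.8, 0.4]
width: 0.0584
```

```bash
python3 -c "
from h import *
st()"
```

```text
t 35.75 p [591.27  10.3   53.22] yaw -134.0 tz [-0.045 -0.042 -0.998] q [-0.07  0.48  1.69 -0.05  1.01  2.29] F [0.87 0.83 0.42] M [ 0.05 -0.01  0.04] w 58.4
```

Emit:
play_rows(
  series=[
    {"fingers": 0, "dx": 0, "dy": 0, "dz": -0.8, "turn": 0},
    {"fingers": 0, "dx": 0, "dy": 0, "dz": -0.8, "turn": 0},
    {"fingers": 0, "dx": -2.5, "dy": -1.5, "dz": -0.8, "turn": 0},
    {"fingers": 0, "dx": -2.5, "dy": -1.5, "dz": -0.8, "turn": 0},
  ],
)

```text
clock: 36.08
position: [0.5867, 0.0069, 0.0506]
ee_rot: [-0.028, -0.391, 0.92, -0.011]
contact_force: [0.0, 0.1, 0.8]
width: 0.0584
```

```bash
python3 -c "
from h import *
st()"
```

```text
t 36.08 p [586.74   6.86  50.58] yaw -134.0 tz [-0.043 -0.042 -0.998] q [-0.08  0.48  1.71 -0.05  1.    2.29] F [0.01 0.14 0.85] M [ 0.02 -0.03 -0.02] w 58.4
```

Emit:
play_rows(
  series=[
    {"fingers": 0, "dx": -1.5, "dy": -1, "dz": -0.8, "turn": 0},
    {"fingers": 0, "dx": -1.5, "dy": -1, "dz": -0.8, "turn": 0},
    {"fingers": 0, "dx": -1.5, "dy": -1, "dz": -0.8, "turn": 0},
  ],
)

```text
clock: 36.33
position: [0.582, 0.0038, 0.0483]
ee_rot: [-0.027, -0.39, 0.92, -0.011]
contact_force: [1.7, 3.0, 4.6]
width: 0.0588
```

```bash
python3 -c "
from h import *
st()"
```

```text
t 36.33 p [581.97   3.81  48.31] yaw -134.0 tz [-0.042 -0.042 -0.998] q [-0.09  0.47  1.72 -0.05  0.98  2.28] F [1.71 3.   4.58] M [ 0.66 -0.39  0.  ] w 58.8
```

Emit:
play_rows(
  series=[
    {"fingers": 0, "dx": -3, "dy": -2, "dz": -0.7, "turn": 0},
    {"fingers": 0, "dx": -3, "dy": -2, "dz": -0.7, "turn": 0},
    {"fingers": 0, "dx": -3, "dy": -2, "dz": -0.5, "turn": 0},
  ],
)

```text
clock: 36.58
position: [0.576, -0.0017, 0.0481]
ee_rot: [-0.023, -0.39, 0.92, -0.012]
contact_force: [0.9, 0.9, 2.9]
width: 0.0587
```

```bash
python3 -c "
from h import *
st()"
```

```text
t 36.58 p [576.05  -1.72  48.14] yaw -134.0 tz [-0.033 -0.04  -0.999] q [-0.1   0.46  1.74 -0.05  0.96  2.27] F [0.94 0.9  2.89] M [ 0.27 -0.32 -0.  ] w 58.7
```

Emit:
play_rows(
  series=[
    {"fingers": 0, "dx": 1, "dy": 2, "dz": 1.5, "turn": 0},
    {"fingers": 0, "dx": 1.5, "dy": 3, "dz": 0, "turn": 0},
    {"fingers": 0, "dx": 0, "dy": 0, "dz": -0.8, "turn": 0},
    {"fingers": 0, "dx": 0, "dy": 0, "dz": -0.8, "turn": 0},
  ],
)

```text
clock: 36.92
position: [0.5758, 0.0024, 0.0481]
ee_rot: [-0.026, -0.39, 0.92, -0.012]
contact_force: [-2.3, 0.2, 11.2]
width: 0.0585
```

Run:
```python
from h import *
s=st();im=wcam(get_image("wrist"),s);t=get_image("top");save(im,"9a.png");
a=im["pixels"][:,:,::-1];b=cv2.resize(t["pixels"][135:245,185:295,::-1],(384,384),interpolation=cv2.INTER_CUBIC)
o=np.hstack([a,b]);cv2.imwrite("pics/9.png",cv2.resize(o,None,fx=.89,fy=.89))
```

```text
t 36.92 p [575.8    2.37  48.08] yaw -134.0 tz [-0.038 -0.042 -0.998] q [-0.09  0.47  1.74 -0.05  0.97  2.28] F [-2.26  0.21 11.2 ] M [0.22 0.12 0.06] w 58.5
```

View pics/9.png

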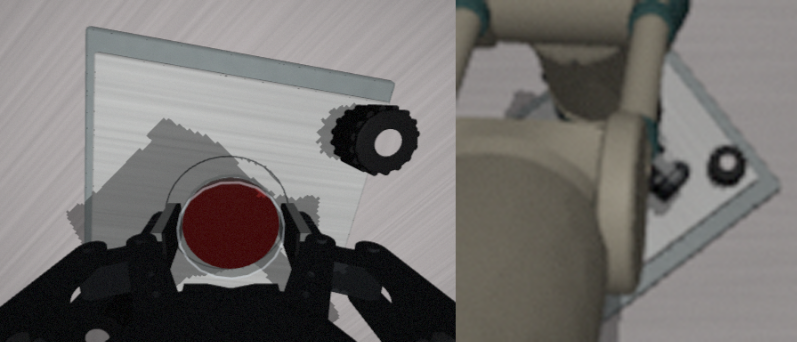

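Run:
```python
from h import *
s=get_state();im=cv2.imread("pics/9a.png");w=wcam(get_image("wrist"),s)
th=np.linspace(0,2*np.pi,73)
def ring(c,r,z): return np.array([proj(w,(c[0]+r*np.cos(t),c[1]+r*np.sin(t),z)) for t in th])
for nm,c,r,z in(("circle",(.578,.002),.037,.04),("rim@tcp",(.5758,.0024),.030,.056)):
  q=ring(c,r,z);i=q[:,1].argmin();print(nm,"top",q[i]*.89,"L",q[q[:,0].argmin()]*.89,"R",q[q[:,0].argmax()]*.89,"ctr",proj(w,(*c,z))*.89)
for px in((231,228),): print("dish rim ctr",ray(w,np.array(px)/.89,.056))
print("arc top",ray(w,np.array((227,156))/.89,.04), ray(w,np.array((167,205))/.89,.04),ray(w,np.array((287,205))/.89,.04))
```

```text
circle top [227.37429267 153.38915758] L [164.4827478  208.98450248] R [287.10508037 207.90154401] ctr [226.59597726 213.34781577]
rim@tcp top [231.00584746 176.84224802] L [174.50843751 230.05279198] R [284.43525938 224.28207862] ctr [230.09422606 229.29416508]
dish rim ctr [0.57600905 0.00150887 0.056     ]
arc top [ 0.60323107 -0.02295817  0.04      ] [0.60700713 0.02285464 0.04      ] [ 0.55572167 -0.02754685  0.04      ]
```

The held dish is about 2 mm from the circle's centre, within tolerance, and in light contact. I'll open the fingers gradually.

Emit:
play_rows(
  series=[
    {"fingers": 0, "dx": 0, "dy": 0, "dz": 0, "turn": 0},
    {"fingers": -0.36, "dx": 0, "dy": 0, "dz": 0, "turn": 0},
    {"fingers": -0.38, "dx": 0, "dy": 0, "dz": 0, "turn": 0},
    {"fingers": -0.4, "dx": 0, "dy": 0, "dz": 0, "turn": 0},
    {"fingers": -0.42, "dx": 0, "dy": 0, "dz": 0, "turn": 0},
    {"fingers": -0.44, "dx": 0, "dy": 0, "dz": 0, "turn": 0},
    {"fingers": -0.47, "dx": 0, "dy": 0, "dz": 0, "turn": 0},
    {"fingers": -0.5, "dx": 0, "dy": 0, "dz": 0, "turn": 0},
    {"fingers": -0.55, "dx": 0, "dy": 0, "dz": 0, "turn": 0},
    {"fingers": -0.62, "dx": 0, "dy": 0, "dz": 0, "turn": 0},
    {"fingers": -0.7, "dx": 0, "dy": 0, "dz": 0, "turn": 0},
    {"fingers": -0.75, "dx": 0, "dy": 0, "dz": 0, "turn": 0},
  ],
)

```text
clock: 38.07
position: [0.5742, 0.0022, 0.0465]
ee_rot: [-0.028, -0.391, 0.92, -0.011]
contact_force: [-0.3, -1.4, 0.3]
width: 0.0744
```

Run:
```python
from h import *
s=st();im=get_image("wrist");save(im,"10.png")
```

```text
t 38.07 p [574.2    2.25  46.48] yaw -134.0 tz [-0.043 -0.043 -0.998] q [-0.09  0.47  1.74 -0.06  0.97  2.28] F [-0.32 -1.41  0.26] M [ 0.05 -0.03 -0.  ] w 74.4
```

View pics/10.png

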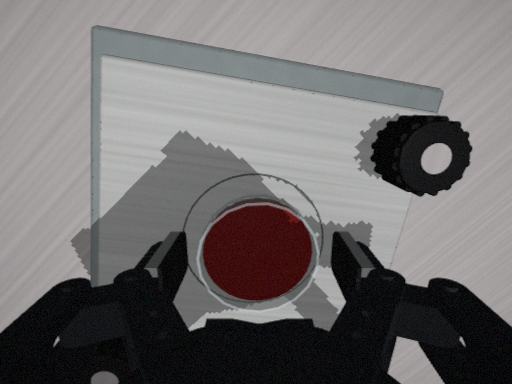

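Picture 10: the dish stands free inside the circle at (257,252), with both fingers clear at (170,262) and (350,262). I'll retreat upwards and check.

Emit:
play_rows(
  series=[
    {"fingers": -1, "dx": 0, "dy": 0, "dz": 1, "turn": 0},
    {"fingers": -1, "dx": 0, "dy": 0, "dz": 5, "turn": 0},
    {"fingers": -1, "dx": 1, "dy": 0, "dz": 8, "turn": 0},
    {"fingers": -1, "dx": 0, "dy": 0, "dz": 20, "turn": 0},
    {"fingers": -1, "dx": 0, "dy": 0, "dz": 36, "turn": 0},
    {"fingers": -1, "dx": 0, "dy": 0, "dz": 36, "turn": 0},
    {"fingers": -1, "dx": -20, "dy": -25, "dz": 20, "turn": 0},
    {"fingers": -1, "dx": -20, "dy": -30, "dz": 10, "turn": 0},
    {"fingers": -1, "dx": -20, "dy": -30, "dz": 0, "turn": 0},
    {"fingers": -1, "dx": -20, "dy": -30, "dz": 0, "turn": 0},
    {"fingers": -1, "dx": -15, "dy": -30, "dz": 0, "turn": 0},
    {"fingers": -1, "dx": -15, "dy": -30, "dz": 0, "turn": 0},
    {"fingers": -1, "dx": 0, "dy": 0, "dz": 0, "turn": 0},
    {"fingers": -1, "dx": 0, "dy": 0, "dz": 0, "turn": 0},
  ],
)

```text
clock: 39.28
position: [0.4623, -0.1789, 0.1999]
ee_rot: [-0.023, -0.393, 0.919, -0.017]
contact_force: [1.0, 0.2, -0.5]
width: 0.0854
```

Run:
```python
from h import *
s=st();t=get_image("top");c=get_image("scene")
a=cv2.resize(t["pixels"][135:245,185:295,::-1],(400,400),interpolation=cv2.INTER_CUBIC);b=cv2.resize(c["pixels"][160:270,210:320,::-1],(400,400),interpolation=cv2.INTER_CUBIC)
cv2.imwrite("pics/11.png",np.hstack([a,b]))
for im in(t,c):
  h=cv2.cvtColor(im["pixels"],cv2.COLOR_RGB2HSV);m=((h[:,:,0]<8)|(h[:,:,0]>172))&(h[:,:,1]>120)&(h[:,:,2]>30)
  n,l,S,C=cv2.connectedComponentsWithStats(m.astype(np.uint8))
  for i in range(1,n):
    if 100<S[i,4]<1500: print(C[i].round(1),S[i,4],ray(im,C[i],.049).round(4))
```

```text
t 39.28 p [ 462.28 -178.87  199.86] yaw -133.7 tz [-0.028 -0.05  -0.998] q [-0.47  0.19  1.73 -0.06  1.22  1.89] F [ 1.03  0.2  -0.5 ] M [ 0.03 -0.02  0.  ] w 85.4
[238.6 186. ] 316 [0.5742 0.0041 0.049 ]
[347.6 251.7] 333 [ 0.4061 -0.265   0.049 ]
[474.1 353. ] 780 [ 0.17   -0.5469  0.049 ]
[23.4 73.1] 172 [-0.2088 -0.5471  0.049 ]
[ 23.2 160.9] 561 [ 0.211 -0.554  0.049]
[139.7 192.6] 419 [ 0.434  -0.2833  0.049 ]
[266.8 200. ] 278 [0.5728 0.0034 0.049 ]
```

View pics/11.png

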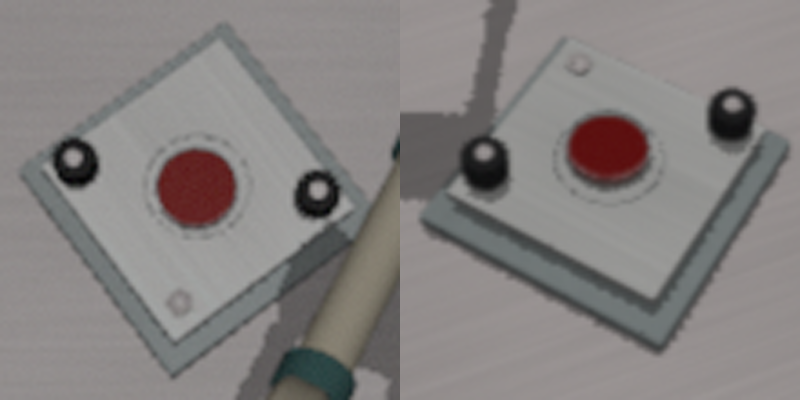

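Picture 11: the dish disc at crop (196,187) sits inside the engraved ring, centred at (198,186). Nothing else has moved and the arm is clear, so I'll hand in.

```bash
python3 -c "
from h import *
print(sign_off())"
```

```text
the job is handed in; nothing more can be done
None
```

I levelled the plate with screw B, stood the small red Petri dish in the middle of it, and handed the job in at about 39 s.

- **Levelling:** The first round of touches started by the fixed corner and put B about 2.3 mm high and A only 0.1–0.25 mm off. I turned B 1.77 rad anticlockwise, re-touched, then trimmed it 0.11 rad clockwise. I left A alone because the later touches put it within about 0.03 mm of level.
- **Level check:** The last four touches (beside B, the far corner, beside A, by the fixed corner) read 51.24–51.30 mm. That is level to about 0.05 mm if the fingertip is treated as a point, which fitted best. A wider-fingertip model gave up to 0.2 mm at A and 0.4 mm at B, but it disagreed with how far I had turned B. I did not touch the plate again after placing the dish.
- **Dish:** It stands inside the engraved circle. The last overhead picture put it 1–2 mm off the ring's centre, while the camera calibration put it 3–5 mm off (up to 7 mm is allowed). In the pictures I checked, nothing else had moved.
- **Forces:** The tool had tilted by up to about 5°, so I pressed the open fingertips on empty bench to square it, which briefly reached about 46 N at the wrist. It was still about 3° tilted when I placed the dish, so the fingers slid lightly on the plate and pressed with up to 11 N just before I opened them slowly.

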